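# Put the findings tins away in the two-leaf stock locker

## Robot

A 6-joint arm with a two-finger parallel gripper is mounted at the origin on the work surface. World frame = base frame: x ahead of the robot, y to its left, z up, the work surface at z = 0. Lengths are in m, angles in rad, forces in N, time in s.
With the tool pointing down it reaches from about 0.3 to 0.875 m from the base axis. Payload 6.4 kg.
Tool frame: the origin (TCP) lies on the centre line of the jaws, within the pads' length; the fingertips stand 22 mm ahead of it and the grasp point (between the pads) lies 3 mm ahead of it; z points along the fingers, y is the line along which they close (so a half turn about z gives the same grasp; the last joint's range is limited). The gripper opens to 85 mm and grips with 20 to 120 N. Pads are 22 mm wide; open, the fingers measure 114 mm over their backs; the gripper's body (76 mm by 85 mm) begins 54 mm behind the grasp point. The pads swing forward as they close: fully open they stand 13 mm farther back than shut.
Start: joints at [-1.399, 0.181, 1.607, -0, 1.354, -0.206], TCP at [0.212, -0.534, 0.253] pointing down, gripper open.
Joint ranges: [-2.99, 2.99], [-0.89, 2.07], [0.3, 2.58], [-1.14, 4.28], [0, 2.63], [-3.12, 3.12]. Speed limits (rad/s): [2.57, 2.57, 3.01, 3.14, 3.14, 3.14].

## Interface

Orientations are given as a unit quaternion [w, x, y, z].
In Python, from bench import ctrl gives the robot as it stands. The module is installed in compiled form; this text tells all that it offers.
- The arm moves only by the tool servo_tool, never from a script. Its argument "commands" is a list of rows, each a list of 3 entries, a list of its own where there are three numbers: the shift along the tool's x, y, z in mm, then the turn about the tool's z in rad, then the finger opening in mm, from 0 to 85.4. In form: [[[dx, dy, dz], turn, jaw], ...]. A call has 1 to 20 rows; each row shifts and turns the commanded pose from where the row before left it, along the tool's axes as they then stand; what a row does not reach is not made up. A row lasts 1/8 s, in which the tool goes at most 62.5 mm and 10.7 degrees, less where a joint would pass 70% of its speed; a pose out of reach is approached as far as the arm can. A call with a gripper value outside its range is refused whole. The fingers move at their own pace and stop on an object; the grip force is fixed at half the most. Time passes only in rows, so rows that do not move let the fingers close. It gives the time, the measured TCP pose, the force, the opening and the grip force at its end, in the units of the state.
- ctrl.get_obs(): the state, without advancing time (a new reading comes with each control period).
- ctrl.camera(name): name is "side" or "top"; returns a dict with "color" (384x512x3 uint8, red, green, blue), "z_map" (384x512 float32, m along the optical axis (not along the pixel's ray), 0 where there is no reading), "fx", "fy", "cx", "cy" (pixels), "R" (3x3) and "t" (3): a world point X has camera coordinates R X + t. Camera axes: x right, y down, z forward; pixel columns grow to the right and rows downward; lengths in m; the calibration is good to about 2 mm. A picture is of the moment at which its call begins.
- ctrl.hand_in(): hands the job in; it is judged then, once.
The state is a dict: "time_s": time; "q": joint angles; "dq": joint speeds; "joint_efforts": joint torques, N m; "eef_pos": TCP position; "eef_rot": TCP orientation; "wrist_force": force on the tool from outside, world axes, zero at the start; "torque": the same for the moment, N m; "opening": opening from 0.0 (shut) to 1.0 (fully open); "grasp_force": force on a finger pad.
Only numpy, scipy, OpenCV 4.12 (cv2) and the standard library are available. Lean on these libraries where they do the work, as an engineer would, in place of code of your own. Each camera call takes 0.05 s, during which the arm holds its last target. There are 200 camera calls.

## Task

Put every findings tin that stands on the bench away in the wooden locker, each standing upright on the floor of a compartment of its own. To get in, swing the active leaf open and leave it, then draw the passive leaf's flush bolt and swing that leaf open too; pull the sprung plunger up and twist it so that it stays up, slide the retaining plate out from under the bracket and lay it flat in the middle of the cork mat. Leave both leaves standing open and the plunger latched up so that I can count the tins, and leave the other tools on the bench where they are.

Things in the scene. Friction and masses are not known exactly. Their poses are not given: they have to be found in the camera images.
- locker: wooden stock locker fixed on the bench, 240 (x) x 260 (y) x 105 mm high without doors; inside 224 x 244 mm, floor 6 mm thick. Origin: centre of its underside; front wall at x = -116 mm, z up. Its mouth faces up, closed by two doors (leaves) lying flat: active leaf on the +y half, passive leaf on the -y half. The doors' handles, bolt, bay and plunger are placed in this frame
- active_leaf (a joint): angle of the active leaf, rad: 0 shut, up to 1.9. Turns up about a hinge line along the locker's x at locker y = 130 mm, z = 105 mm. Stiff hinge (0.42 N m) keeps it wherever it is left. Its free edge carries a steel cover channel, top 36 mm above the hinge line, that laps 24 mm over the passive leaf and hides the flush bolt until this leaf is opened
- active_handle (a point): middle of the active leaf's bar handle: round bar 10 mm thick, 90 mm long along the locker's x, 28 mm above the channel, at locker x = -55 mm; 138 mm from the hinge line in the leaf's plane and 64 mm above it
- passive_leaf (a joint): angle of the passive leaf, rad: 0 shut, up to 1.9. Turns up about a hinge line along the locker's x at locker y = -130 mm, z = 105 mm; stiff hinge (0.42 N m), stays where it is left. Panel 8 mm thick. It cannot be lifted while the flush bolt is in its keeper
- passive_handle (a point): middle of the passive leaf's bar handle: round bar 10 mm thick, 90 mm long along the locker's x, 52 mm above the panel, 95 mm from the hinge line in the leaf's plane and 60 mm above it, at locker x = 60 mm; the panel goes on 34 mm beyond it to its free edge
- bolt (a joint): travel of the flush bolt along the passive leaf, m: about 0 = shot into the keeper on the front wall, 0.020 = fully drawn (towards the locker's +x); moves with about 3 N and stays where it is left; drawn means over 0.013
- bolt_peg (a point): middle of the bolt's thumb peg, 10 x 10 mm, 14 mm tall, standing on the bolt bar (10 mm wide, 8 mm high); at locker x = -70 mm (travel 0), y = -12 mm with the passive leaf shut; its top is 22 mm above the leaf's panel (whose top is 113 mm above the locker's underside)
- plunger (a joint): lift of the sprung index plunger in the locker, m: 0 = pin down through the plate's tongue, up to 0.022. Spring 5 N at 0, 10 N at 0.020. A cross bar rides in a slotted collar: the knob twists only when lifted over 0.0145, and after a twist rests on the collar at 0.014 (latched open); untwisted, it springs back
- plunger_twist (a joint): twist of the plunger's knob, rad: 0 = wing along the locker's x, up to 1.57, growing counter-clockwise seen from above; more than 0.6 latches it
- knob_grip (a point): on the plunger's axis, 4 mm below the top of its black wing knob (34 mm long, 10 mm thick, 20 mm tall; at twist 0 its length lies along the locker's x), at locker x = -75 mm, y = 0, height 98 mm when down. The collar's top is 71 mm above the locker's underside
- plate: loose steel retaining plate 84 (x) x 190 (y) x 5 mm, 0.28 kg, tongue 30 mm wide out to x = -92 mm; lies on rails over the bay, underside at locker z = 38 mm. Tongue is under the bracket: once unpinned, slide 30 to 65 mm to the locker's +x, then lift. Grip: middle fin 10 (x) x 40 (y) mm, top 33 mm above underside. Origin: centre of main part's underside; axes start as the locker's
- pad: cork mat fixed on the bench, 160 (x) x 220 (y) x 4 mm thick; origin centre of its underside
- bay0 (a point): centre of the floor of the tin compartment nearest the locker's -y wall (locker x = 0, y = -62 mm): 65 (locker x) x 58 (locker y) mm, low walls 12 mm high between compartments (across y), rails 32 mm high along its x ends
- bay1 (a point): centre of the floor of the tin compartment in the middle (locker x = y = 0): 65 (locker x) x 58 (locker y) mm, low walls 12 mm high between compartments (across y), rails 32 mm high along its x ends
- bay2 (a point): centre of the floor of the tin compartment nearest the locker's +y wall (locker x = 0, y = 62 mm): 65 (locker x) x 58 (locker y) mm, low walls 12 mm high between compartments (across y), rails 32 mm high along its x ends
- tin0: round plain aluminium findings tin, 44 mm across, 30 mm tall, 50 to 100 g, standing on the bench at the start, may be absent; origin at the centre of its underside, z up its axis
- tin1: round plain aluminium findings tin, 44 mm across, 30 mm tall, 50 to 100 g, standing on the bench at the start, may be absent; origin at the centre of its underside, z up its axis
- tin2: round plain aluminium findings tin, 44 mm across, 30 mm tall, 50 to 100 g, standing on the bench at the start, may be absent; origin at the centre of its underside, z up its axis
- tin3: round plain aluminium findings tin, 44 mm across, 30 mm tall, 50 to 100 g, standing on the bench at the start, may be absent; origin at the centre of its underside, z up its axis
- jar: bystander, to be left alone: glass jar with steel lid, 52 mm across, 70 mm tall, on the right of the cork mat
- pliers: bystander, to be left alone: pliers lying right of the cork mat
- mandrel: bystander, to be left alone: steel ring stick with a wooden handle, 250 mm long, lying nearer the robot than the tins
- bench_block: bystander, to be left alone: square steel block 70 x 70 x 22 mm, behind the mat
Things that resemble listed ones, but are neither listed nor needed, are in the scene too. Leave any blue or red look-alike of the tin2 alone.

How it is judged:
By the outcome, as a careful person would: the job done as asked, in the order asked, and still so for the second after the job is handed in, with the robot touching nothing.
Of tin0, tin1, tin2, tin3 only 2 to 3 are there at a start; the rules pass over those that are not, and their reading is None.
At some moment in a run one of tin0, tin1, tin2, tin3 may be knocked a few centimetres aside while the robot is not near it.
Once in a run the grip may slacken for a moment while it holds something.
It also fails if it takes over 210 s, if anything falls off the work surface, if the arm or the gripper's body presses on something with over 40 N, if the wrist force passes 120 N, or if a joint passes its speed limit or range.

## Working session

There is one attempt and no reset: what is moved stays moved. The work goes in short steps, Python scripts to look and compute and a tool call to move; the robot and the scene stay as the last step left them, time stands still between calls to the robot, and variables do not carry over. Pictures are saved under pics/ and viewed, at most 14 in all, crops included, and the job is handed in when it is done.

Besides the shell and the picture viewer there is one more tool, called after "Call:" as name(argument=value, ...), one argument or row to a line, values as JSON. servo_tool: Moves the arm, as the interface text tells. Its arguments: {"type":"object","properties":{"commands":{"type":"array"}},"required":["commands"]}

```bash
mkdir -p pics; cat > h.py <<'E'
import numpy as np, cv2
from bench import ctrl
def cam(n,save=None):
    c=ctrl.camera(n)
    if save: cv2.imwrite('pics/'+save,c['color'][:,:,::-1])
    np.savez('/tmp/%s.npz'%n,**c)
    return c
def ray(c,u,v,z):
    R=np.array(c['R']);o=-R.T@np.array(c['t'])
    d=R.T@np.array([(u-c['cx'])/c['fx'],(v-c['cy'])/c['fy'],1]); return o+d*(z-o[2])/d[2]
def cloud(c):
    z=c['z_map'];v,u=np.indices(z.shape)
    P=np.stack([(u-c['cx'])/c['fx']*z,(v-c['cy'])/c['fy']*z,z],-1)
    W=(P-np.array(c['t']))@np.array(c['R']); W[z<=0]=np.nan
    return W
def obs():
    o=ctrl.get_obs();print({k:np.round(o[k],3).tolist() for k in ('time_s','eef_pos','eef_rot','wrist_force','opening','grasp_force','q')})
E
python3 - <<'E'
from h import *
obs()
for n in('top','side'):
    c=cam(n,n+'0.png');print(n,c['fx'],np.round(c['R'],3).tolist(),np.round(c['t'],3))
    a=cv2.imread(f'pics/{n}0.png');cv2.imwrite(f'pics/{n}0b.png',cv2.resize(a,(800,600),interpolation=cv2.INTER_CUBIC))
E
```

```text
{'time_s': 0.0, 'eef_pos': [0.212, -0.534, 0.252], 'eef_rot': [-0.001, 0.982, 0.188, 0.0], 'wrist_force': [0.417, -0.298, -0.344], 'opening': 0.999, 'grasp_force': 0.0, 'q': [-1.399, 0.182, 1.608, 0.0, 1.354, -0.206]}
top 485.828399518239 [[-0.006, -1.0, -0.022], [-0.994, 0.008, -0.107], [0.107, 0.021, -0.994]] [-0.079  0.516  1.343]
side 491.33151523146466 [[0.05, -0.999, -0.021], [-0.595, -0.013, -0.804], [0.802, 0.053, -0.594]] [-0.134  0.395  0.913]
```

View pics/top0b.png

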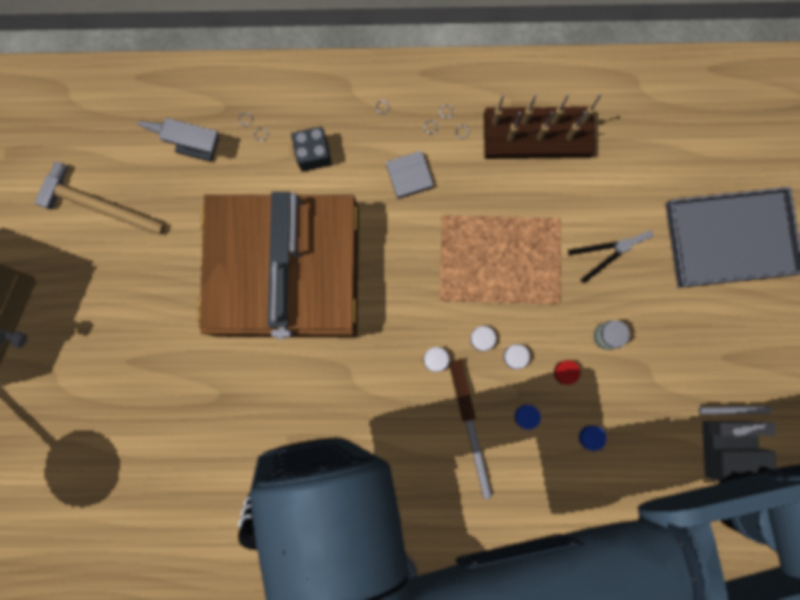

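View pics/side0b.png

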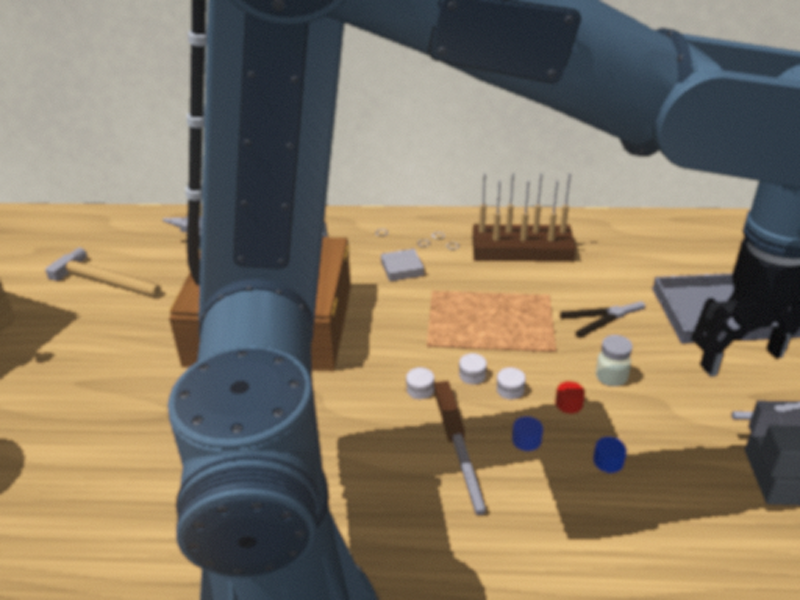

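The top picture shows the locker at (200–357, 195–335) in the 800×600 view, with the steel channel at x≈285. The mat is at (500,260). Three plain tins stand at (436,359), (484,338) and (517,356). The red look-alike at (567,372) and the blue ones at (527,417) and (592,438) are to be left alone. In the side view the arm hides the locker.

```bash
python3 - <<'E'
from h import *
T=dict(np.load('/tmp/top.npz'));S=dict(np.load('/tmp/side.npz'))
for n,c in(('top',T),('side',S)):
    W=cloud(c);hsv=cv2.cvtColor(c['color'],cv2.COLOR_RGB2HSV)
    print(n)
    m=((hsv[...,1]<50)&(hsv[...,2]>150)&(W[...,2]>0.01)&(W[...,2]<.06)&(W[...,0]<.75)).astype(np.uint8)
    k,l,s,ce=cv2.connectedComponentsWithStats(m)
    for i in range(1,k):
        if s[i,4]>60:
            p=W[l==i];t=p[p[:,2]>np.nanpercentile(p[:,2],60)-.004]
            print('tin?',ce[i].round(1),s[i,4],np.median(t,0).round(4),'z',np.median(t[:,2]).round(4),'ray',ray(c,*ce[i],.03).round(4))
    # mat
    m=((hsv[...,0]>4)&(hsv[...,0]<16)&(hsv[...,1]>90)&(hsv[...,2]>150)&(W[...,2]<.02)).astype(np.uint8)
    m=cv2.morphologyEx(m,cv2.MORPH_OPEN,np.ones((5,5)))
    k,l,s,ce=cv2.connectedComponentsWithStats(m);i=1+np.argmax(s[1:,4])
    ct=cv2.findContours((l==i).astype(np.uint8),0,2)[0][0]
    pts=np.array([ray(c,*p[0],.004)[:2] for p in ct],np.float32)
    print('mat',ce[i],s[i],cv2.minAreaRect(pts))
W=cloud(T);z=W[...,2]
m=((z>.10)&(z<.2)&(np.arange(512)[None]>110)&(np.arange(512)[None]<250)&(np.arange(384)[:,None]<230)).astype(np.uint8)
k,l,s,ce=cv2.connectedComponentsWithStats(m);i=1+np.argmax(s[1:,4])
p=W[l==i];print('locker',s[i],np.percentile(p[:,2],[5,25,50,75,90,95,99]).round(4))
for lo,hi in((.107,.118),(.122,.136),(.137,.15),(.155,.185)):
    q=p[(p[:,2]>lo)&(p[:,2]<hi)]
    print(lo,len(q),np.median(q,0).round(4),cv2.minAreaRect(q[:,:2].astype(np.float32)))
a=T['color'][115:225,120:240,::-1];cv2.imwrite('pics/lock.png',cv2.resize(a,(654,600),interpolation=cv2.INTER_CUBIC))
E
```

```text
top
tin? [308.5 216.1] 194 [ 0.4481 -0.228   0.0304] z 0.0304 ray [ 0.4479 -0.227   0.03  ]
tin? [330.2 227.7] 190 [ 0.4168 -0.2861  0.0303] z 0.0303 ray [ 0.4152 -0.2866  0.03  ]
tin? [278.6 229.5] 191 [ 0.4123 -0.144   0.0304] z 0.0304 ray [ 0.411 -0.143  0.03 ]
mat [320.06532417 165.82833988] [ 281  138   78   57 4072] ((0.5948488712310791, -0.2640555500984192), (0.2200154811143875, 0.161077082157135), 87.89034271240234)
side
tin? [ 37.5 168. ] 68 [0.7255 0.5732 0.0295] z 0.0295 ray [0.7238 0.5721 0.03  ]
tin? [256.8 169.7] 129 [ 0.7352 -0.0982  0.0257] z 0.0257 ray [ 0.7278 -0.1009  0.03  ]
tin? [399.9 196.4] 62 [ 0.6256 -0.5051  0.0139] z 0.0139 ray [ 0.6045 -0.5015  0.03  ]
tin? [390.2 232.3] 136 [ 0.4354 -0.4487  0.0475] z 0.0475 ray [ 0.4541 -0.4502  0.03  ]
tin? [302.  232.2] 176 [ 0.4478 -0.2294  0.0327] z 0.0327 ray [ 0.4487 -0.2289  0.03  ]
tin? [268.4 241.3] 187 [ 0.4102 -0.1459  0.0328] z 0.0328 ray [ 0.4123 -0.1451  0.03  ]
tin? [326.6 241.4] 194 [ 0.4139 -0.2894  0.0324] z 0.0324 ray [ 0.4157 -0.2887  0.03  ]
tin? [302.2 311.2] 144 [ 0.2049 -0.2237  0.0198] z 0.0198 ray [ 0.1962 -0.2231  0.03  ]
mat [313.90836941 205.46572872] [ 274  187   82   38 2772] ((0.5965596437454224, -0.2664361596107483), (0.2191007137298584, 0.16277427971363068), 87.73189544677734)
locker [ 126  122  103   95 8795] [0.1078 0.1113 0.1134 0.1159 0.1405 0.1438 0.1729]
0.107 6963 [0.5718 0.1465 0.1129] ((0.5718197822570801, 0.12820520997047424), (0.26974350214004517, 0.24698445200920105), 89.19060516357422)
0.122 91 [0.4578 0.118  0.1302] ((0.5715452432632446, 0.13249032199382782), (0.11878342181444168, 0.23854120075702667), 74.96945190429688)
0.137 885 [0.5928 0.1175 0.1413] ((0.5783239603042603, 0.11247368156909943), (0.04815642908215523, 0.22834421694278717), 89.16157531738281)
0.155 310 [0.5643 0.1161 0.1711] ((0.5756672620773315, 0.10586682707071304), (0.029139097779989243, 0.213282510638237), 76.06990814208984)
```

View pics/lock.png

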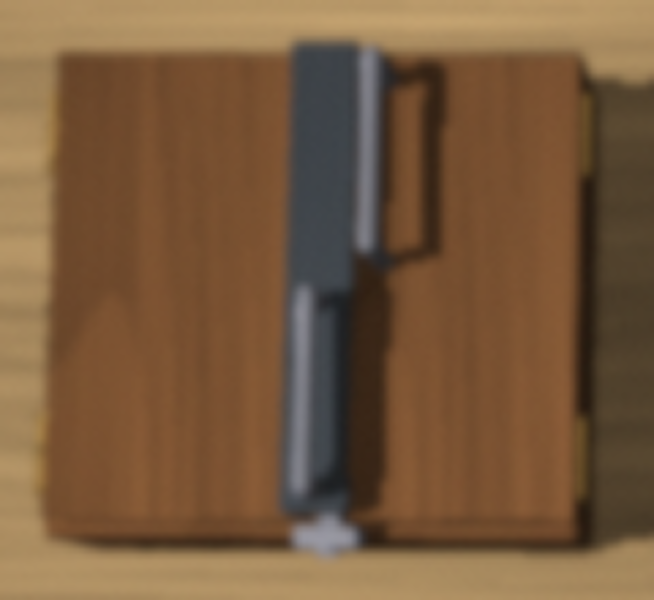

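The crop shows two handle bars. The active handle is the near one on the channel, at (300, 290–490). The passive handle is the far one on the right, at (367, 50–250), and its shadow falls on the panel beside it. Next I fit both bars.

```bash
python3 - <<'E'
from h import *
c=dict(np.load('/tmp/top.npz'));W=cloud(c);hsv=cv2.cvtColor(c['color'],cv2.COLOR_RGB2HSV)
box=np.zeros((384,512),bool);box[118:220,165:198]=1
g=box&(W[...,2]>.16)&(W[...,2]<.185)
for nm,s in(('act',W[...,0]<.57),('pas',W[...,0]>.575)):
    m=g&s;p=W[m]
    v=np.polyfit(p[:,0],p[:,1],1);print(nm,len(p),p.min(0).round(4),p.max(0).round(4),np.median(p,0).round(4),'slope',v[0].round(4))
    # bright ray centroid at bar centre height
    b=box&(hsv[...,2]>120)&(hsv[...,1]<70)&m; vv,uu=np.nonzero(b)
    if len(uu): print(' bright',len(uu),uu.mean(),vv.mean(),ray(c,uu.mean(),vv.mean(),.170).round(4))
# locker leaf edges: brown mask rays at z .113
b=((W[...,2]>.10)&(W[...,2]<.118));b[:, :115]=0;b[:,250:]=0;b[230:]=0
for r in range(135,205,10):
    u=np.nonzero(b[r])[0];print('row',r,ray(c,u[0]-.5,r,.113)[:2].round(4),ray(c,u[-1]+.5,r,.113)[:2].round(4))
for cc in (135,150,165,210,220):
    v=np.nonzero(b[:,cc])[0];print('col',cc,ray(c,cc,v[0]-.5,.113)[:2].round(4),ray(c,cc,v[-1]+.5,.113)[:2].round(4))
E
```

```text
act 157 [0.47   0.1156 0.162 ] [0.5672 0.1269 0.1792] [0.5179 0.1206 0.173 ] slope -0.0212
 bright 80 174.675 184.75 [0.5218 0.1225 0.17  ]
pas 148 [0.5837 0.0861 0.1603] [0.6824 0.098  0.1759] [0.6333 0.0918 0.1686] slope -0.0251
 bright 48 186.79166666666666 142.27083333333334 [0.6311 0.0926 0.17  ]
row 135 [0.6649 0.2571] [ 0.662  -0.0098]
row 145 [0.6376 0.2592] [ 0.6348 -0.0071]
row 155 [0.6103 0.2586] [ 0.6077 -0.0018]
row 165 [0.5832 0.258 ] [ 0.5807 -0.0018]
row 175 [0.5562 0.2574] [ 0.5538 -0.0018]
row 185 [0.5294 0.2594] [ 0.5271 -0.0018]
row 195 [0.5026 0.2615] [ 0.5004 -0.0072]
col 135 [0.6964 0.2428] [0.4559 0.2378]
col 150 [0.6959 0.2022] [0.4556 0.198 ]
col 165 [0.6954 0.1615] [0.4527 0.1581]
col 210 [0.6913 0.04  ] [0.4518 0.039 ]
col 220 [0.691  0.0131] [0.4516 0.0126]
```

```bash
cat >> h.py <<'E'
L0=np.array([.5735,.128]);YAW=-.02
def loc(x,y,z=0): # locker mm -> world m
    c,s=np.cos(YAW),np.sin(YAW);x/=1e3;y/=1e3
    return np.array([L0[0]+c*x-s*y,L0[1]+s*x+c*y,z/1e3])
def heading():
    w,x,y,z=ctrl.get_obs()['eef_rot'];return np.arctan2(2*(x*y+w*z),1-2*(y*y+z*z))
def go(X,a=None): # tool-frame mm move from measured TCP to X, in heading a (after turning)
    o=ctrl.get_obs();h=heading();a=h if a is None else a
    d=(np.array(X)-o['eef_pos'])*1e3
    t=(h-a+np.pi)%(2*np.pi)-np.pi
    print('turn %.3f'%t,'dxyz',np.round([d[0]*np.cos(a)+d[1]*np.sin(a),d[0]*np.sin(a)-d[1]*np.cos(a),-d[2]],1),'t',round(float(o['time_s']),2),'F',np.round(o['wrist_force'],1),'op %.3f gf %.1f'%(o['opening'],o['grasp_force']),'q6 %.2f'%o['q'][5])
E
python3 -c "
from h import *
go(np.r_[loc(-55,-8)[:2],.26],-.02)"
```

```text
turn 0.398 dxyz [ 293.1 -661.1   -7.5] t 0.1 F [ 0.2 -0.6  0.8] op 1.001 gf 0.0 q6 -0.21
```

Call:
servo_tool(
  commands=[
    [[0, 0, 0], 0.133, 40],
    [[0, 0, 0], 0.133, 40],
    [[0, 0, 0], 0.132, 40],
  ],
)

```text
time_s: 0.48
eef_pos: [0.2121, -0.5341, 0.2527]
eef_rot: [-0.001, 1.0, -0.012, -0.0]
wrist_force: [-1.1, 0.0, 0.2]
opening: 0.474
grasp_force: 0.0
```

Call:
servo_tool(
  commands=[
    [[19, -44, -1], 0, 40],
    [[19, -44, -1], 0, 40],
    [[19, -44, -1], 0, 40],
    [[19, -44, -1], 0, 40],
    [[19, -44, -1], 0, 40],
    [[19, -44, -1], 0, 40],
    [[19, -44, -1], 0, 40],
    [[19, -44, -1], 0, 40],
    [[19, -44, -1], 0, 40],
    [[19, -44, -1], 0, 40],
    [[19, -44, -1], 0, 40],
    [[19, -44, -1], 0, 40],
    [[19, -44, -1], 0, 40],
    [[19, -44, -1], 0, 40],
    [[20, -44, 0], 0, 40],
    [[0, 0, 0], 0, 40],
  ],
)

```text
time_s: 2.48
eef_pos: [0.5117, 0.1222, 0.2667]
eef_rot: [-0.0, 1.0, -0.008, -0.0]
wrist_force: [-0.2, -0.2, -0.2]
opening: 0.468
grasp_force: 0.0
```

```bash
python3 -c "
from h import *
go(np.r_[loc(-55,-8)[:2],.172],-.02)"
```

```text
turn 0.004 dxyz [ 6.7  1.  94.7] t 2.48 F [-0.2 -0.2 -0.2] op 0.468 gf 0.0 q6 1.60
```

Call:
servo_tool(
  commands=[
    [[3, 0, 20], 0.004, 40],
    [[3, 1, 25], 0, 40],
    [[1, 0, 25], 0, 40],
    [[0, 0, 20], 0, 40],
    [[0, 0, 5], 0, 40],
    [[0, 0, 0], 0, 40],
    [[0, 0, 0], 0, 5],
    [[0, 0, 0], 0, 5],
    [[0, 0, 0], 0, 5],
    [[0, 0, 0], 0, 5],
  ],
)

```text
time_s: 3.72
eef_pos: [0.519, 0.1191, 0.1734]
eef_rot: [-0.0, 1.0, -0.012, 0.001]
wrist_force: [-0.8, 3.9, 6.2]
opening: 0.096
grasp_force: 58.8
```

```bash
python3 - <<'E'
from h import *
obs()
# arc increments for active leaf in tool y,z
for nm,r,h,ends in(('act',138,64,1.75),('pas',95,60,1.75)):
    th=np.linspace(0,ends,24);y=-r*np.cos(th)+h*np.sin(th);z=r*np.sin(th)+h*np.cos(th)
    print(nm,[[round(a,1),round(b,1)] for a,b in zip(np.diff(y),np.diff(z))])
E
```

```text
{'time_s': 3.725, 'eef_pos': [0.519, 0.119, 0.173], 'eef_rot': [-0.0, 1.0, -0.012, 0.001], 'wrist_force': [-0.815, 3.874, 6.181], 'opening': 0.096, 'grasp_force': 58.831, 'q': [0.002, 0.173, 1.788, 0.001, 1.179, 1.596]}
act [[np.float64(5.3), np.float64(10.3)], [np.float64(6.0), np.float64(9.9)], [np.float64(6.8), np.float64(9.4)], [np.float64(7.5), np.float64(8.8)], [np.float64(8.1), np.float64(8.3)], [np.float64(8.7), np.float64(7.6)], [np.float64(9.3), np.float64(6.9)], [np.float64(9.8), np.float64(6.2)], [np.float64(10.2), np.float64(5.4)], [np.float64(10.6), np.float64(4.7)], [np.float64(10.9), np.float64(3.8)], [np.float64(11.2), np.float64(3.0)], [np.float64(11.4), np.float64(2.1)], [np.float64(11.5), np.float64(1.3)], [np.float64(11.6), np.float64(0.4)], [np.float64(11.6), np.float64(-0.5)], [np.float64(11.5), np.float64(-1.4)], [np.float64(11.4), np.float64(-2.2)], [np.float64(11.1), np.float64(-3.1)], [np.float64(10.9), np.float64(-3.9)], [np.float64(10.6), np.float64(-4.8)], [np.float64(10.2), np.float64(-5.5)], [np.float64(9.7), np.float64(-6.3)]]
pas [[np.float64(4.8), np.float64(7.0)], [np.float64(5.4), np.float64(6.7)], [np.float64(5.8), np.float64(6.2)], [np.float64(6.3), np.float64(5.8)], [np.float64(6.7), np.float64(5.3)], [np.float64(7.1), np.float64(4.7)], [np.float64(7.4), np.float64(4.2)], [np.float64(7.7), np.float64(3.6)], [np.float64(8.0), np.float64(3.0)], [np.float64(8.2), np.float64(2.4)], [np.float64(8.4), np.float64(1.8)], [np.float64(8.5), np.float64(1.1)], [np.float64(8.5), np.float64(0.5)], [np.float64(8.5), np.float64(-0.2)], [np.float64(8.5), np.float64(-0.8)], [np.float64(8.4), np.float64(-1.5)], [np.float64(8.3), np.float64(-2.1)], [np.float64(8.1), np.float64(-2.7)], [np.float64(7.9), np.float64(-3.3)], [np.float64(7.6), np.float64(-3.9)], [np.float64(7.3), np.float64(-4.5)], [np.float64(6.9), np.float64(-5.0)], [np.float64(6.5), np.float64(-5.5)]]
```

Call:
servo_tool(
  commands=[
    [[0, -5.3, -10.3], 0, 5],
    [[0, -6, -9.9], 0, 5],
    [[0, -6.8, -9.4], 0, 5],
    [[0, -7.5, -8.8], 0, 5],
    [[0, -8.1, -8.3], 0, 5],
    [[0, -8.7, -7.6], 0, 5],
    [[0, 0, 0], 0, 5],
  ],
)

```text
time_s: 4.6
eef_pos: [0.5196, 0.1593, 0.2277]
eef_rot: [0.002, 1.0, -0.012, 0.0]
wrist_force: [-2.8, -5.5, 6.8]
opening: 0.091
grasp_force: 59.4
```

Call:
servo_tool(
  commands=[
    [[0, -9.3, -6.9], 0, 5],
    [[0, -9.8, -6.2], 0, 5],
    [[0, -10.2, -5.4], 0, 5],
    [[0, -10.6, -4.7], 0, 5],
    [[0, -10.9, -3.8], 0, 5],
    [[0, -11.2, -3], 0, 5],
    [[0, -11.4, -2.1], 0, 5],
    [[0, -11.5, -1.3], 0, 5],
    [[0, -11.6, -0.4], 0, 5],
    [[0, -11.6, 0.5], 0, 5],
    [[0, 0, 0], 0, 5],
  ],
)

```text
time_s: 5.98
eef_pos: [0.5215, 0.2691, 0.2622]
eef_rot: [0.001, 1.0, -0.011, 0.0]
wrist_force: [-6.7, -1.0, 13.6]
opening: 0.092
grasp_force: 63.8
```

Call:
servo_tool(
  commands=[
    [[0, -11.5, 1.4], 0, 5],
    [[0, -11.4, 2.2], 0, 5],
    [[0, -11.1, 3.1], 0, 5],
    [[0, -10.9, 3.9], 0, 5],
    [[0, -10.6, 4.8], 0, 5],
    [[0, -10.2, 5.5], 0, 5],
    [[0, -9.7, 6.3], 0, 5],
    [[0, 0, 0], 0, 5],
  ],
)

```text
time_s: 6.98
eef_pos: [0.5229, 0.3453, 0.2329]
eef_rot: [-0.0, 1.0, -0.011, -0.001]
wrist_force: [-3.1, 4.1, 3.6]
opening: 0.091
grasp_force: 59.7
```

```bash
python3 - <<'E'
from h import *
obs()
c=cam('top','t1.png')
cv2.imwrite('pics/t1.png',cv2.resize(c['color'][60:260,60:300,::-1],(720,600)))
E
```

```text
{'time_s': 6.975, 'eef_pos': [0.523, 0.345, 0.233], 'eef_rot': [-0.0, 1.0, -0.011, -0.001], 'wrist_force': [-3.133, 4.116, 3.631], 'opening': 0.091, 'grasp_force': 59.658, 'q': [0.394, 0.312, 1.489, 0.001, 1.342, 1.988]}
```

View pics/t1.png

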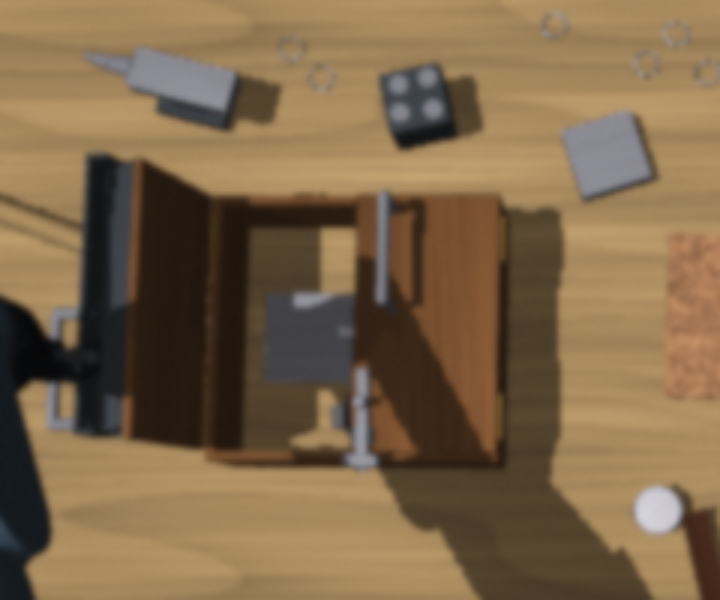

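The active leaf is open, leaning left, with the gripper on its bar at (70,360). The plate is at (310,335), the plunger knob at (345,415), and the bolt with its peg at (362,405). I'll release the bar and go up.

Call:
servo_tool(
  commands=[
    [[0, 0, 0], 0, 18],
    [[0, 0, 0], 0, 18],
    [[0, -3, 0], 0, 18],
    [[0, 0, 0], 0, 18],
    [[0, 0, -10], 0, 18],
    [[0, 0, -30], 0, 18],
    [[0, 0, -40], 0, 18],
    [[0, 0, -20], 0, 18],
    [[0, 0, 0], 0, 30],
  ],
)

```text
time_s: 8.15
eef_pos: [0.5247, 0.3474, 0.3346]
eef_rot: [-0.001, 1.0, -0.012, 0.002]
wrist_force: [-0.0, -0.0, -0.4]
opening: 0.348
grasp_force: 0.0
```

```bash
python3 - <<'E'
from h import *
c=cam('top');W=cloud(c);hsv=cv2.cvtColor(c['color'],cv2.COLOR_RGB2HSV)
p0=loc(-70,-12,135)
d=np.hypot(W[...,0]-p0[0],W[...,1]-p0[1])
g=(d<.02)&(W[...,2]>.126)&(W[...,2]<.145);p=W[g];print(len(p),p0,np.median(p,0) if len(p) else 0)
v,u=np.nonzero(g);print(u.mean(),v.mean())
c=cam('side');
R,t=np.array(c['R']),np.array(c['t']);q=R@p0+t;u,v=c['fx']*q[0]/q[2]+c['cx'],c['fy']*q[1]/q[2]+c['cy'];print(u,v)
cv2.imwrite('pics/s1.png',cv2.resize(c['color'][100:290,60:320,::-1],(780,570)))
go(np.r_[p0[:2],.31],-.02)
E
```

```text
18 [0.50327402 0.11740231 0.135     ] [0.50409566 0.11586072 0.13630176]
179.55555555555554 192.94444444444446
165.46275472574683 184.1880356627268
turn -0.004 dxyz [-15.6 230.   21.2] t 8.25 F [-0.8  0.1 -1.5] op 0.353 gf 0.0 q6 1.99
```

View pics/s1.png

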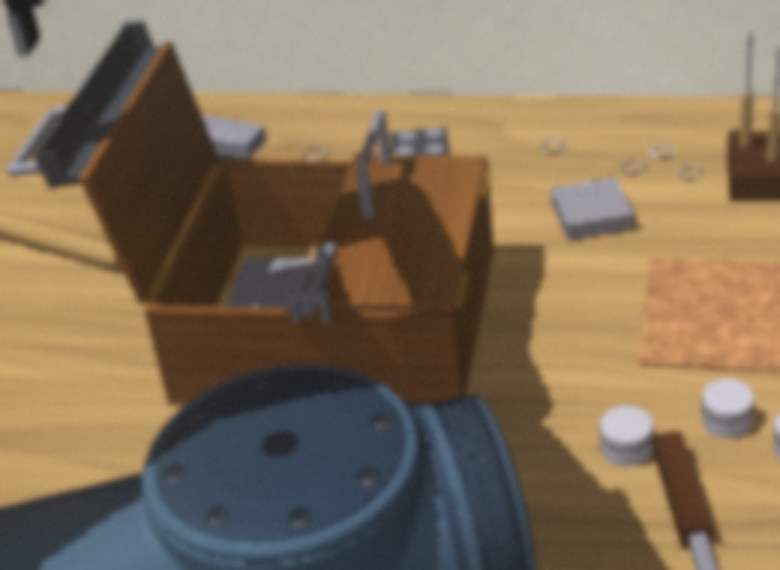

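The active leaf stays open on its own. The bolt and peg show at (310–330, 245–320) in this crop. I'll triangulate the peg before reaching for it.

```bash
python3 - <<'E'
from h import *
for n in('side','top'):
    c=dict(np.load(f'/tmp/{n}.npz'));W=cloud(c)
    g=(W[...,2]>.116)&(W[...,2]<.15)&(W[...,0]>.45)&(W[...,0]<.56)&(W[...,1]>.08)&(W[...,1]<.14)
    v,u=np.nonzero(g)
    print(n)
    for r in sorted(set(v)):
        k=v==r;print(r,u[k].min(),u[k].max(),W[r,u[k]].mean(0).round(4),W[r,u[k],2].max().round(4))
E
```

```text
side
177 172 181 [0.5587 0.1012 0.1187] 0.119
178 168 184 [0.5564 0.1018 0.117 ] 0.1187
179 168 183 [0.5509 0.1069 0.1176] 0.119
180 168 178 [0.5475 0.1078 0.1168] 0.1181
181 168 182 [0.5383 0.1041 0.1202] 0.1265
182 166 182 [0.5272 0.1066 0.1248] 0.1405
183 165 182 [0.5225 0.1054 0.1251] 0.1384
184 165 181 [0.5188 0.1044 0.1246] 0.1385
185 165 179 [0.5141 0.1056 0.1248] 0.1349
186 165 178 [0.5101 0.1071 0.1245] 0.1331
187 165 181 [0.5063 0.1092 0.1241] 0.1287
188 165 181 [0.5082 0.1026 0.1197] 0.1243
189 165 179 [0.5046 0.1048 0.1191] 0.1253
190 164 180 [0.4982 0.1053 0.1206] 0.1263
191 164 180 [0.495  0.104  0.1199] 0.1251
192 164 177 [0.4891 0.1045 0.1211] 0.1257
193 164 179 [0.486  0.1045 0.1203] 0.1257
194 162 178 [0.4812 0.1072 0.1207] 0.128
195 162 179 [0.4774 0.1072 0.1204] 0.1263
196 157 179 [0.4641 0.1082 0.1273] 0.1335
197 157 177 [0.4585 0.1089 0.1286] 0.1345
198 156 178 [0.4608 0.1025 0.1238] 0.132
199 158 176 [0.4564 0.1047 0.124 ] 0.1285
200 157 177 [0.4545 0.1117 0.1222] 0.1256
201 157 169 [0.4527 0.1138 0.1205] 0.1221
202 159 168 [0.4516 0.1113 0.1182] 0.1195
203 168
[... 973 characters left out ...]
[0.4928 0.1126 0.1198] 0.1224
199 178 193 [0.4899 0.1097 0.1218] 0.1246
200 178 189 [0.4875 0.111  0.1192] 0.1243
201 178 181 [0.4848 0.1187 0.1204] 0.1219
202 177 183 [0.4823 0.1167 0.1191] 0.1228
203 178 190 [0.4795 0.1099 0.1198] 0.123
204 178 192 [0.4769 0.1073 0.1191] 0.1224
205 178 193 [0.4743 0.1082 0.1195] 0.1259
206 178 192 [0.4716 0.1064 0.1198] 0.1244
207 177 194 [0.4689 0.1099 0.1201] 0.1266
208 178 192 [0.4663 0.1109 0.1198] 0.1244
209 178 186 [0.4637 0.1151 0.12  ] 0.1227
210 178 181 [0.4611 0.1184 0.1204] 0.1241
211 174 184 [0.4578 0.1181 0.1293] 0.1319
212 174 185 [0.4552 0.1167 0.1297] 0.1375
213 174 185 [0.4527 0.1169 0.1285] 0.1338
214 174 185 [0.4501 0.1217 0.1278] 0.1304
```

Call:
servo_tool(
  commands=[
    [[-3, 38, 0], 0, 30],
    [[-3, 40, 0], 0, 30],
    [[-3, 40, 5], 0, 30],
    [[-3, 40, 5], 0, 30],
    [[-2, 40, 5], 0, 30],
    [[-1, 33, 5], 0, 30],
    [[0, 0, 0], 0, 30],
    [[0, 0, 0], 0, 30],
  ],
)

```text
time_s: 9.25
eef_pos: [0.5029, 0.1171, 0.3116]
eef_rot: [-0.0, 1.0, -0.012, -0.001]
wrist_force: [0.4, -0.0, -0.2]
opening: 0.348
grasp_force: 0.0
```

```bash
python3 -c "
from h import *
go([.5035,.1165,.148],-.02)"
```

```text
turn -0.005 dxyz [  0.6   0.6 163.6] t 9.25 F [ 0.4 -0.  -0.2] op 0.348 gf 0.0 q6 1.59
```

Call:
servo_tool(
  commands=[
    [[0, 0.6, 40], 0, 30],
    [[0, 0, 50], 0, 30],
    [[0, 0, 45], 0, 30],
    [[0, 0, 20], 0, 30],
    [[0, 0, 6], 0, 30],
    [[0, 0, 0], 0, 30],
    [[0, 0, 0], 0, 4],
    [[0, 0, 0], 0, 4],
    [[0, 0, 0], 0, 4],
  ],
)

```text
time_s: 10.38
eef_pos: [0.5042, 0.1156, 0.1531]
eef_rot: [0.0, 1.0, -0.012, 0.001]
wrist_force: [-1.2, -4.2, 6.2]
opening: 0.07
grasp_force: 59.1
```

Call:
servo_tool(
  commands=[
    [[4, 0, 0], 0, 4],
    [[6, 0, 0], 0, 4],
    [[6, 0, 0], 0, 4],
    [[4, 0, 0], 0, 4],
    [[2, 0, 0], 0, 4],
    [[0, 0, 0], 0, 4],
    [[0, 0, 0], 0, 4],
  ],
)

```text
time_s: 11.25
eef_pos: [0.5245, 0.1153, 0.153]
eef_rot: [0.0, 1.0, -0.012, -0.001]
wrist_force: [-8.3, -3.8, 11.7]
opening: 0.069
grasp_force: 60.0
```

Call:
servo_tool(
  commands=[
    [[0, 0, 0], 0, 30],
    [[0, 0, 0], 0, 30],
    [[0, 0, -30], 0, 30],
    [[0, 0, -50], 0, 30],
    [[0, 0, -10], 0, 30],
    [[27, 5, 0], 0, 40],
    [[40, 10, 0], 0, 40],
    [[42, 10, 0], 0, 40],
    [[0, 0, 0], 0, 40],
    [[0, 0, 0], 0, 40],
  ],
)

```text
time_s: 12.5
eef_pos: [0.6328, 0.0882, 0.2404]
eef_rot: [-0.0, 1.0, -0.012, -0.001]
wrist_force: [-0.1, 0.3, -0.7]
opening: 0.47
grasp_force: 0.0
```

```bash
python3 - <<'E'
from h import *
go([.633,.0918,.168],-.02)
c=cam('side');W=cloud(c)
g=(W[...,2]>.127)&(W[...,2]<.15)&(W[...,0]>.48)&(W[...,0]<.56)&(W[...,1]>.108)&(W[...,1]<.13)
print(g.sum(),W[g].mean(0),W[g].max(0))
E
```

```text
turn -0.004 dxyz [ 0.2 -3.6 72.4] t 12.5 F [-0.1  0.3 -0.7] op 0.470 gf 0.0 q6 1.55
23 [0.52168875 0.11340365 0.13322509] [0.52958962 0.11834293 0.13876887]
```

Peg is now at x≈0.523, so the bolt is drawn. Next I grip the passive handle.

Call:
servo_tool(
  commands=[
    [[0, -3.6, 20], 0, 40],
    [[0, 0, 30], 0, 40],
    [[0, 0, 20], 0, 40],
    [[0, 0, 4], 0, 40],
    [[0, 0, 0], 0, 40],
    [[0, 0, 0], 0, 5],
    [[0, 0, 0], 0, 5],
    [[0, 0, 0], 0, 5],
    [[0, 0, 0], 0, 5],
  ],
)

```text
time_s: 13.68
eef_pos: [0.6345, 0.0906, 0.1691]
eef_rot: [0.001, 1.0, -0.012, 0.001]
wrist_force: [-1.5, -5.5, 5.0]
opening: 0.092
grasp_force: 58.7
```

Call:
servo_tool(
  commands=[
    [[0, 4.8, -7], 0, 5],
    [[0, 5.4, -6.7], 0, 5],
    [[0, 5.8, -6.2], 0, 5],
    [[0, 6.3, -5.8], 0, 5],
    [[0, 6.7, -5.3], 0, 5],
    [[0, 7.1, -4.7], 0, 5],
    [[0, 0, 0], 0, 5],
  ],
)

```text
time_s: 14.55
eef_pos: [0.6339, 0.0577, 0.2044]
eef_rot: [-0.002, 1.0, -0.012, 0.002]
wrist_force: [3.8, 6.1, 1.0]
opening: 0.091
grasp_force: 58.8
```

Call:
servo_tool(
  commands=[
    [[0, 7.4, -4.2], 0, 5],
    [[0, 7.7, -3.6], 0, 5],
    [[0, 8, -3], 0, 5],
    [[0, 8.2, -2.4], 0, 5],
    [[0, 8.4, -1.8], 0, 5],
    [[0, 8.5, -1.1], 0, 5],
    [[0, 8.5, -0.5], 0, 5],
    [[0, 8.5, 0.2], 0, 5],
    [[0, 8.5, 0.8], 0, 5],
    [[0, 0, 0], 0, 5],
  ],
)

```text
time_s: 15.8
eef_pos: [0.6329, -0.0171, 0.2228]
eef_rot: [-0.001, 1.0, -0.012, 0.003]
wrist_force: [-1.6, 3.2, 13.7]
opening: 0.09
grasp_force: 63.2
```

Call:
servo_tool(
  commands=[
    [[0, 8.4, 1.5], 0, 5],
    [[0, 8.3, 2.1], 0, 5],
    [[0, 8.1, 2.7], 0, 5],
    [[0, 7.9, 3.3], 0, 5],
    [[0, 7.6, 3.9], 0, 5],
    [[0, 7.3, 4.5], 0, 5],
    [[0, 6.9, 5], 0, 5],
    [[0, 6.5, 5.5], 0, 5],
    [[0, 0, 0], 0, 5],
  ],
)

```text
time_s: 16.92
eef_pos: [0.6318, -0.0791, 0.192]
eef_rot: [-0.0, 1.0, -0.012, 0.003]
wrist_force: [6.6, -0.2, 1.2]
opening: 0.092
grasp_force: 67.0
```

Call:
servo_tool(
  commands=[
    [[0, 0, 0], 0, 18],
    [[0, 0, 0], 0, 18],
    [[0, 3, 0], 0, 18],
    [[0, 0, -15], 0, 18],
    [[0, 0, -40], 0, 18],
    [[0, 0, -45], 0, 18],
    [[0, 0, -20], 0, 18],
    [[0, 0, 0], 0, 36],
  ],
)

```text
time_s: 17.92
eef_pos: [0.6301, -0.0822, 0.3121]
eef_rot: [0.0, 1.0, -0.012, 0.001]
wrist_force: [0.3, -0.7, 0.0]
opening: 0.405
grasp_force: 0.0
```

```bash
python3 - <<'E'
from h import *
go(np.r_[loc(-75,0)[:2],.20],-.02);print(loc(-75,0))
for n in('top','side'):
    c=cam(n)
    W=cloud(c)
    print(n)
    k=loc(-75,0);g=(np.hypot(W[...,0]-k[0],W[...,1]-k[1])<.022)&(W[...,2]>.085)&(W[...,2]<.11)
    v,u=np.nonzero(g);p=W[g];print('knob',g.sum(),p.min(0).round(4),p.max(0).round(4),np.median(p,0).round(4),u.mean(),v.mean())
    if n=='top': print('knob ray',ray(c,(u.min()+u.max())/2,(v.min()+v.max())/2,.102))
    g=(abs(W[...,0]-.57)<.13)&(abs(W[...,1]-.128)<.1)&(W[...,2]>.058)&(W[...,2]<.08)
    for i in range(1,2):
        p=W[g];print('fin',len(p),np.median(p,0).round(4),np.percentile(p,[10,90],axis=0).round(4))
c=dict(np.load('/tmp/top.npz'))
cv2.imwrite('pics/t2.png',cv2.resize(c['color'][100:230,90:260,::-1],(784,600)))
E
```

```text
turn -0.004 dxyz [-135.8 -209.   112.1] t 17.93 F [ 0.3 -0.7  0. ] op 0.405 gf 0.0 q6 1.28
[0.498515  0.1294999 0.       ]
topTraceback (most recent call last):
  File "<stdin>", line 8, in <module>
    return umr_minimum(a, axis, None, out, keepdims, initial, where)
ValueError: zero-size array to reduction operation minimum which has no identity
```

Call:
servo_tool(
  commands=[
    [[-40, 20, 0], 0, 36],
    [[-45, 30, 0], 0, 36],
    [[-45, 30, 0], 0, 36],
    [[-45, 30, 0], 0, 36],
    [[-30, 20, 0], 0, 36],
    [[0, 0, 0], 0, 36],
  ],
)

```text
time_s: 18.73
eef_pos: [0.4192, -0.2076, 0.3082]
eef_rot: [-0.001, 1.0, -0.014, -0.002]
wrist_force: [1.1, -0.3, -1.0]
opening: 0.425
grasp_force: 0.0
```

```bash
cat > k.py <<'E'
from h import *
go(np.r_[loc(-75,0)[:2],.20],-.02);print(loc(-75,0))
for n in('top','side'):
    c=cam(n)
    W=cloud(c)
    k=loc(-75,0);g=(np.hypot(W[...,0]-k[0],W[...,1]-k[1])<.025)&(W[...,2]>.088)&(W[...,2]<.125)
    v,u=np.nonzero(g);p=W[g];print(n,'knob',len(p))
    if len(p): print(p.min(0).round(4),p.max(0).round(4),np.median(p,0).round(4),u.min(),u.max(),v.min(),v.max())
    g=(abs(W[...,0]-.57)<.1)&(abs(W[...,1]-.128)<.04)&(W[...,2]>.060)&(W[...,2]<.08)&(W[...,0]>.53)
    p=W[g];print('fin',len(p),np.median(p,0).round(4),np.percentile(p,[10,90],axis=0).round(4) if len(p) else 0)
c=dict(np.load('/tmp/top.npz'))
cv2.imwrite('pics/t2.png',cv2.resize(c['color'][100:230,90:260,::-1],(784,600)))
E
python3 k.py
```

```text
turn -0.008 dxyz [  72.5 -338.6  108.2] t 18.73 F [ 1.1 -0.3 -1. ] op 0.425 gf 0.0 q6 0.88
[0.498515  0.1294999 0.       ]
top knob 52
[0.4823 0.1235 0.089 ] [0.5139 0.1357 0.1087] [0.4973 0.1282 0.1004] 175 179 191 203
fin 59 [0.573  0.1275 0.07  ] [[0.5698 0.1115 0.0664]
 [0.5777 0.1435 0.0729]]
side knob 37
[0.4808 0.121  0.0885] [0.5172 0.1318 0.1083] [0.5008 0.1249 0.1012] 161 166 191 202
fin 83 [0.5731 0.1248 0.0711] [[0.5696 0.1093 0.0635]
 [0.5805 0.1401 0.0747]]
```

View pics/t2.png

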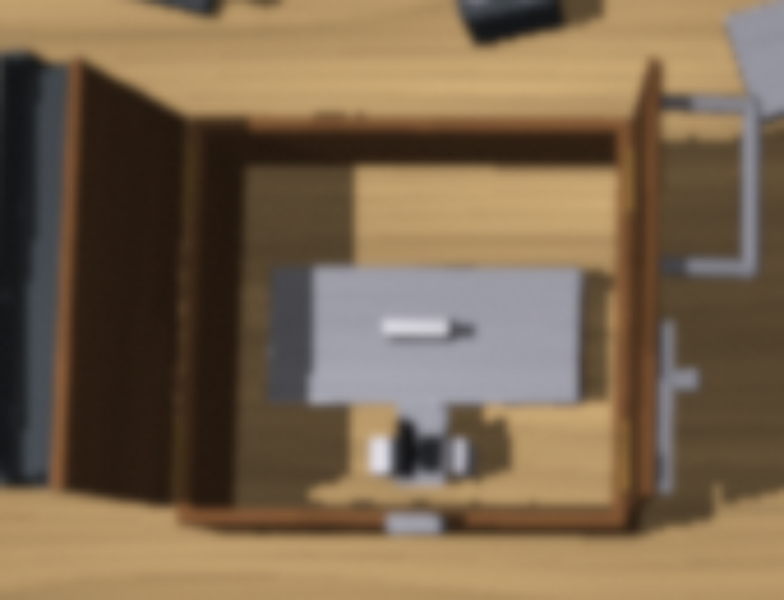

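Both leaves now stand open. The plate fin is at (420,327), the tongue at (420,420), the black knob at (408,452), and two bright bracket ears sit beside it at (380,455) and (460,455).

```bash
python3 - <<'E'
from h import *
W=cloud(dict(np.load('/tmp/top.npz')))
for r in (196,198,200): print([(u,*(W[r,u,1:]*1e3).round(0)) for u in range(169,194)])
E
```

```text
[(169, np.float64(170.0), np.float64(5.0)), (170, np.float64(158.0), np.float64(51.0)), (171, np.float64(154.0), np.float64(54.0)), (172, np.float64(151.0), np.float64(57.0)), (173, np.float64(149.0), np.float64(55.0)), (174, np.float64(143.0), np.float64(73.0)), (175, np.float64(140.0), np.float64(73.0)), (176, np.float64(132.0), np.float64(102.0)), (177, np.float64(128.0), np.float64(106.0)), (178, np.float64(126.0), np.float64(103.0)), (179, np.float64(125.0), np.float64(94.0)), (180, np.float64(128.0), np.float64(62.0)), (181, np.float64(125.0), np.float64(66.0)), (182, np.float64(121.0), np.float64(71.0)), (183, np.float64(118.0), np.float64(72.0)), (184, np.float64(115.0), np.float64(71.0)), (185, np.float64(116.0), np.float64(54.0)), (186, np.float64(113.0), np.float64(53.0)), (187, np.float64(111.0), np.float64(50.0)), (188, np.float64(107.0), np.float64(56.0)), (189, np.float64(104.0), np.float64(54.0)), (190, np.float64(102.0), np.float64(53.0)), (191, np.float64(102.0), np.float64(37.0)), (192, np.float64(101.0), np.float64(20.0)), (193, np.float64(101.0), np.float64(6.0))
[... 1507 characters left out ...]
, np.float64(126.0), np.float64(101.0)), (179, np.float64(125.0), np.float64(91.0)), (180, np.float64(128.0), np.float64(61.0)), (181, np.float64(123.0), np.float64(73.0)), (182, np.float64(121.0), np.float64(69.0)), (183, np.float64(117.0), np.float64(75.0)), (184, np.float64(116.0), np.float64(64.0)), (185, np.float64(116.0), np.float64(54.0)), (186, np.float64(113.0), np.float64(54.0)), (187, np.float64(110.0), np.float64(55.0)), (188, np.float64(108.0), np.float64(48.0)), (189, np.float64(104.0), np.float64(57.0)), (190, np.float64(103.0), np.float64(48.0)), (191, np.float64(102.0), np.float64(33.0)), (192, np.float64(103.0), np.float64(12.0)), (193, np.float64(100.0), np.float64(11.0))]
```

Call:
servo_tool(
  commands=[
    [[10, -40, 0], 0, 36],
    [[10, -50, 0], 0, 36],
    [[10, -50, 0], 0, 36],
    [[10, -50, 0], 0, 36],
    [[10, -50, 0], 0, 36],
    [[10, -50, 0], 0, 36],
    [[12, -47, 0], 0, 36],
    [[0, 0, 0], 0, 36],
    [[0, 0, 0], 0, 36],
  ],
)

```text
time_s: 19.95
eef_pos: [0.5013, 0.1288, 0.3094]
eef_rot: [0.0, 1.0, -0.011, -0.001]
wrist_force: [1.0, 0.0, 0.7]
opening: 0.425
grasp_force: 0.0
```

```bash
python3 -c "
from h import *
go([.4985,.1283,.101],-.02)"
```

```text
turn -0.002 dxyz [ -2.7   0.5 208.4] t 19.95 F [1.  0.  0.7] op 0.425 gf 0.0 q6 1.61
```

Call:
servo_tool(
  commands=[
    [[-2.7, 0.5, 40], 0, 36],
    [[0, 0, 50], 0, 36],
    [[0, 0, 50], 0, 36],
    [[0, 0, 40], 0, 36],
    [[0, 0, 20], 0, 36],
    [[0, 0, 8], 0, 36],
    [[0, 0, 0], 0, 36],
    [[0, 0, 0], 0, 36],
  ],
)

```text
time_s: 20.95
eef_pos: [0.4998, 0.1273, 0.1037]
eef_rot: [-0.0, 1.0, -0.012, 0.001]
wrist_force: [1.0, -0.0, -0.1]
opening: 0.421
grasp_force: 0.0
```

Call:
servo_tool(
  commands=[
    [[0, 0, 0], 0, 4],
    [[0, 0, 0], 0, 4],
    [[0, 0, 0], 0, 4],
    [[0, 0, 0], 0, 4],
  ],
)

```text
time_s: 21.45
eef_pos: [0.4996, 0.1276, 0.1035]
eef_rot: [0.0, 1.0, -0.012, 0.001]
wrist_force: [-1.1, -0.8, 6.4]
opening: 0.1
grasp_force: 60.8
```

Lift 18 mm, then twist counter-clockwise seen from above (negative turn) by 1.2 rad.

Call:
servo_tool(
  commands=[
    [[0, 0, -4], 0, 4],
    [[0, 0, -5], 0, 4],
    [[0, 0, -5], 0, 4],
    [[0, 0, -4], 0, 4],
    [[0, 0, 0], 0, 4],
  ],
)

```text
time_s: 22.08
eef_pos: [0.4991, 0.1275, 0.1204]
eef_rot: [-0.0, 1.0, -0.012, 0.0]
wrist_force: [5.5, 0.3, -10.2]
opening: 0.101
grasp_force: 58.7
```

Call:
servo_tool(
  commands=[
    [[0, 0, 0], -0.1, 4],
    [[0, 0, 0], -0.12, 4],
    [[0, 0, 0], -0.12, 4],
    [[0, 0, 0], -0.12, 4],
    [[0, 0, 0], -0.12, 4],
    [[0, 0, 0], -0.12, 4],
    [[0, 0, 0], -0.12, 4],
    [[0, 0, 0], -0.12, 4],
    [[0, 0, 0], -0.12, 4],
    [[0, 0, 0], -0.12, 4],
    [[0, 0, 0], -0.12, 4],
    [[0, 0, 0], 0, 4],
  ],
)

```text
time_s: 23.58
eef_pos: [0.4993, 0.1273, 0.1202]
eef_rot: [0.0, 0.803, 0.596, 0.0]
wrist_force: [5.8, -0.6, -9.9]
opening: 0.101
grasp_force: 58.7
```

Call:
servo_tool(
  commands=[
    [[0, 0, 3], 0, 4],
    [[0, 0, 0], 0, 4],
    [[0, 0, 0], 0, 26],
    [[0, 0, 0], 0, 26],
    [[0, 0, 0], 0, 26],
    [[0, 0, -20], 0, 26],
    [[0, 0, -30], 0, 26],
    [[0, 0, 0], 0, 36],
  ],
)

```text
time_s: 24.58
eef_pos: [0.5005, 0.1277, 0.17]
eef_rot: [0.001, 0.803, 0.596, 0.002]
wrist_force: [0.4, -0.1, 0.3]
opening: 0.423
grasp_force: 0.0
```

```bash
python3 - <<'E'
from h import *
go([.5728,.1275,.14],1.551)
c=cam('side');W=cloud(c)
k=[.4985,.128];g=(np.hypot(W[...,0]-k[0],W[...,1]-k[1])<.022)&(W[...,2]>.088)&(W[...,2]<.13)
v,u=np.nonzero(g);p=W[g];print('knob',len(p))
if len(p): print(p.min(0).round(4),p.max(0).round(4),np.median(p,0).round(4),u.min(),u.max(),v.min(),v.max())
E
```

```text
turn -0.275 dxyz [ 1.2 72.3 30. ] t 24.57 F [ 0.4 -0.1  0.3] op 0.423 gf 0.0 q6 0.31
knob 83
[0.4888 0.11   0.0888] [0.5053 0.1432 0.124 ] [0.498  0.1267 0.1132] 157 169 189 200
```

The knob now lies across y and is raised, top about 0.116 m, so it is latched. Next is the plate fin, measured at (0.573, 0.127) with top 0.071 in both views.

Call:
servo_tool(
  commands=[
    [[0, 0, 0], -0.14, 36],
    [[0, 0, 0], -0.135, 36],
    [[1, 35, 0], 0, 36],
    [[0, 37, 0], 0, 36],
    [[0, 0, 20], 0, 36],
    [[0, 0, 0], 0, 36],
  ],
)

```text
time_s: 25.38
eef_pos: [0.5687, 0.127, 0.1443]
eef_rot: [-0.002, 0.714, 0.7, -0.002]
wrist_force: [-0.4, -0.1, -0.3]
opening: 0.424
grasp_force: 0.0
```

```bash
python3 -c "
from h import *
go([.5733,.1272,.071],1.551)"
```

```text
turn -0.000 dxyz [ 0.3  4.6 73.3] t 25.38 F [-0.4 -0.1 -0.3] op 0.424 gf 0.0 q6 0.04
```

Call:
servo_tool(
  commands=[
    [[0, 4.5, 25], 0, 36],
    [[0, 0, 25], 0, 36],
    [[0, 0, 15], 0, 36],
    [[0, 0, 5], 0, 36],
    [[0, 0, 0], 0, 36],
    [[0, 0, 0], 0, 36],
    [[0, 0, 0], 0, 4],
    [[0, 0, 0], 0, 4],
    [[0, 0, 0], 0, 4],
    [[0, 0, 0], 0, 4],
  ],
)

```text
time_s: 26.62
eef_pos: [0.576, 0.127, 0.0784]
eef_rot: [0.0, 0.714, 0.7, 0.001]
wrist_force: [-1.0, 0.6, 5.9]
opening: 0.095
grasp_force: 61.9
```

Call:
servo_tool(
  commands=[
    [[0, 0, 0], 0, 30],
    [[0, 0, 0], 0, 30],
    [[0, 0, 5], 0, 30],
    [[0, 0, 0], 0, 30],
    [[0, 0, 0], 0, 4],
    [[0, 0, 0], 0, 4],
    [[0, 0, 0], 0, 4],
    [[0, 0, 0], 0, 4],
  ],
)

```text
time_s: 27.62
eef_pos: [0.5754, 0.127, 0.0725]
eef_rot: [0.0, 0.714, 0.7, 0.0]
wrist_force: [0.7, -0.3, 0.2]
opening: 0.101
grasp_force: 59.9
```

Call:
servo_tool(
  commands=[
    [[0, 6, 0], 0, 4],
    [[0, 8, 0], 0, 4],
    [[0, 8, 0], 0, 4],
    [[0, 8, 0], 0, 4],
    [[0, 8, 0], 0, 4],
    [[0, 8, 0], 0, 4],
    [[0, 0, 0], 0, 4],
    [[0, 0, 0], 0, 4],
  ],
)

```text
time_s: 28.62
eef_pos: [0.6221, 0.126, 0.0725]
eef_rot: [0.001, 0.714, 0.7, 0.001]
wrist_force: [1.1, -0.2, 0.4]
opening: 0.105
grasp_force: 59.9
```

Call:
servo_tool(
  commands=[
    [[0, 0, -5], 0, 4],
    [[0, 0, -10], 0, 4],
    [[0, 0, -20], 0, 4],
    [[0, 0, -30], 0, 4],
    [[0, 0, -35], 0, 4],
    [[0, 0, -35], 0, 4],
    [[0, 0, -35], 0, 4],
    [[0, 0, -35], 0, 4],
    [[0, 0, -35], 0, 4],
    [[0, 0, -25], 0, 4],
    [[0, 0, 0], 0, 4],
  ],
)

```text
time_s: 30.0
eef_pos: [0.6223, 0.1262, 0.3417]
eef_rot: [0.002, 0.714, 0.7, 0.002]
wrist_force: [0.8, 0.2, -2.7]
opening: 0.102
grasp_force: 59.6
```

```bash
python3 -c "
from h import *
go([.5957,-.2652,.33],1.533)
c=cam('side');W=cloud(c);cv2.imwrite('pics/s2.png',cv2.resize(c['color'][60:300,60:360,::-1],(750,600)))"
```

```text
turn 0.018 dxyz [-392.1  -11.8   11.7] t 30.0 F [ 0.8  0.2 -2.7] op 0.102 gf 59.6 q6 0.03
```

View pics/s2.png

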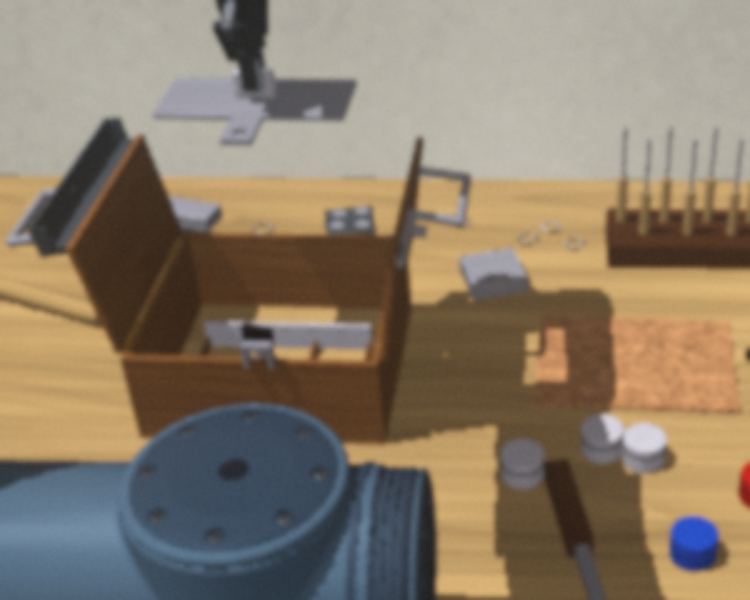

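The plate is held level with its tongue toward the robot, and the leaves stay open. The rightmost tin, at (645,447), has shifted next to the middle one, so it was knocked and I'll remeasure later. Next, carry the plate to the mat.

Call:
servo_tool(
  commands=[
    [[-25, -1, 0], 0.018, 4],
    [[-45, -1, 0], 0, 4],
    [[-50, -2, 0], 0, 4],
    [[-50, -2, 0], 0, 4],
    [[-50, -2, 0], 0, 4],
    [[-50, -2, 0], 0, 4],
    [[-50, -2, 0], 0, 4],
    [[-45, 0, 0], 0, 4],
    [[-27, 0, 0], 0, 4],
    [[0, 0, 0], 0, 4],
    [[0, 0, 0], 0, 4],
  ],
)

```text
time_s: 31.42
eef_pos: [0.595, -0.264, 0.3369]
eef_rot: [-0.001, 0.72, 0.694, 0.0]
wrist_force: [0.1, -0.3, -2.0]
opening: 0.102
grasp_force: 59.5
```

```bash
python3 -c "
from h import *
go([.5957,-.2652,.045],1.533)"
```

```text
turn 0.001 dxyz [ -1.2   0.7 291.9] t 31.43 F [ 0.1 -0.3 -2. ] op 0.102 gf 59.5 q6 -0.56
```

Call:
servo_tool(
  commands=[
    [[-1.2, 0.7, 20], 0, 4],
    [[0, 0, 40], 0, 4],
    [[0, 0, 45], 0, 4],
    [[0, 0, 45], 0, 4],
    [[0, 0, 45], 0, 4],
    [[0, 0, 40], 0, 4],
    [[0, 0, 25], 0, 4],
    [[0, 0, 15], 0, 4],
    [[0, 0, 8], 0, 4],
    [[0, 0, 0], 0, 4],
    [[0, 0, 0], 0, 4],
  ],
)

```text
time_s: 32.8
eef_pos: [0.5964, -0.2669, 0.0558]
eef_rot: [0.001, 0.72, 0.694, 0.0]
wrist_force: [0.1, 0.4, -1.1]
opening: 0.101
grasp_force: 59.4
```

Call:
servo_tool(
  commands=[
    [[2, 0, 5], 0, 4],
    [[0, 0, 4], 0, 4],
    [[0, 0, 4], 0, 4],
    [[0, 0, 2], 0, 4],
    [[0, 0, 0], 0, 4],
    [[0, 0, 0], 0, 4],
  ],
)

```text
time_s: 33.55
eef_pos: [0.5958, -0.2645, 0.0396]
eef_rot: [0.0, 0.72, 0.694, 0.0]
wrist_force: [0.2, -0.5, -2.5]
opening: 0.103
grasp_force: 59.4
```

Call:
servo_tool(
  commands=[
    [[0, 0, 1], 0, 4],
    [[0, 0, 1], 0, 4],
    [[0, 0, 0], 0, 4],
    [[0, 0, 0], 0, 30],
    [[0, 0, 0], 0, 30],
    [[0, 0, -10], 0, 30],
    [[0, 0, -40], 0, 30],
    [[0, 0, -45], 0, 40],
    [[0, 0, -45], 0, 50],
    [[0, 0, -40], 0, 60],
    [[50, 0, 0], 0, 70],
    [[55, 0, 0], 0, 70],
    [[40, 0, 0], 0, 70],
    [[0, 0, 0], 0, 70],
  ],
)

```text
time_s: 35.3
eef_pos: [0.6013, -0.1166, 0.2184]
eef_rot: [0.0, 0.719, 0.695, 0.0]
wrist_force: [-0.6, 0.1, -0.2]
opening: 0.816
grasp_force: 0.0
```

```bash
cat > tins.py <<'E'
from h import *
def tins():
    out=[]
    for n in('top','side'):
        c=cam(n);W=cloud(c);hsv=cv2.cvtColor(c['color'],cv2.COLOR_RGB2HSV)
        m=((hsv[...,1]<60)&(hsv[...,2]>95)&(W[...,2]>.02)&(W[...,2]<.04)&(W[...,0]<.5)&(W[...,0]>.3)&(W[...,1]<.0)&(W[...,1]>-.4)).astype(np.uint8)
        k,l,s,ce=cv2.connectedComponentsWithStats(m)
        for i in range(1,k):
            if s[i,4]>60:
                q=(l==i);
                v,u=np.nonzero(q);u0=(u.min()+u.max())/2;
                p=W[q];p=p[p[:,2]>np.median(p[:,2])-.006]
                print(n,ce[i].round(1),s[i],np.median(p,0).round(4),'ray',ray(c,*ce[i],.03)[:2].round(4))
if __name__=='__main__':
    tins();go([.44,-.2,.2])
    a,b=dict(np.load('/tmp/top.npz')),dict(np.load('/tmp/side.npz'))
    I=np.hstack([cv2.resize(a['color'][120:270,250:400,::-1],(400,400)),cv2.resize(b['color'][160:310,240:390,::-1],(400,400))])
    cv2.imwrite('pics/tins%d.png'%(ctrl.get_obs()['time_s']),I)
E
python3 tins.py; ls pics
```

```text
top [314.9 217.4] [300 208  31  20 390] [ 0.4451 -0.2449  0.03  ] ray [ 0.4441 -0.2447]
top [278.8 229.4] [271 222  17  16 199] [ 0.4124 -0.1442  0.0299] ray [ 0.4113 -0.1437]
side [309.3 234.3] [293 225  34  19 407] [ 0.4412 -0.2488  0.0322] ray [ 0.4412 -0.2472]
side [268.7 242.2] [260 235  18  16 217] [ 0.4092 -0.1464  0.0326] ray [ 0.4091 -0.146 ]
turn 0.000 dxyz [ -86.4 -158.4   18.2] t 35.4 F [-1.2 -0.4  0.1] op 0.819 gf 0.0 q6 -0.35
lock.png
s1.png
s2.png
side0.png
side0b.png
t1.png
t2.png
tins35.png
top0.png
top0b.png
```

View pics/tins35.png

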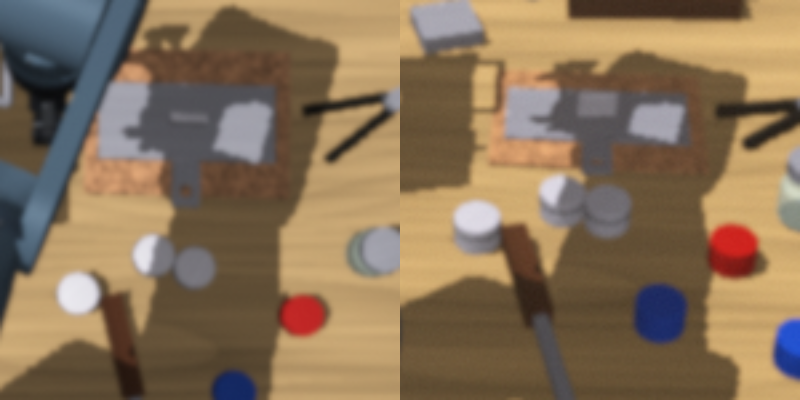

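```bash
python3 - <<'E'
from h import *
c=dict(np.load('/tmp/top.npz'));W=cloud(c);hsv=cv2.cvtColor(c['color'],cv2.COLOR_RGB2HSV)
m=((hsv[...,1]<60)&(hsv[...,2]>95)&(W[...,2]>.02)&(W[...,2]<.04)&(W[...,0]<.5)&(W[...,0]>.3)&(W[...,1]<-.18)&(W[...,1]>-.4))
p=np.array([ray(c,u,v,.03)[:2] for v,u in zip(*np.nonzero(m))],np.float32)
_,l,ce=cv2.kmeans(p,2,None,(3,50,1e-5),5,cv2.KMEANS_PP_CENTERS);print(ce,np.bincount(l.ravel()))
# plate on mat
g=(W[...,2]>.005)&(W[...,2]<.05)&(abs(W[...,0]-.59)<.12)&(abs(W[...,1]+.265)<.12)&(hsv[...,1]<70)
q=W[g];f=q[q[:,2]>.028];print('fin',len(f),np.median(f,0).round(4));r=q[(q[:,2]<.018)&(q[:,0]>.55)];print('plate',len(r),np.median(r[:,2]),cv2.minAreaRect(r[:,:2].astype(np.float32)))
for s in (-1,1):
    e=r[s*(r[:,1]+.265)>.06];print('z end',s,np.median(e[:,2]).round(4))
E
```

```text
[[ 0.4378121  -0.2659232 ]
 [ 0.45037282 -0.2236474 ]] [194 196]
fin 62 [ 0.594  -0.2614  0.0361]
plate 1653 0.009107982905231337 ((0.5945243239402771, -0.2630705237388611), (0.19231322407722473, 0.08592592179775238), 88.0738525390625)
z end -1 0.0093
z end 1 0.0093
```

The plate lies flat in the middle of the mat, square to it, 9 mm high at both ends. The candidates in the left crop:
- **Plain tins:** (78,293), (153,255) and (195,268). The last two now touch. These are bare aluminium and fit the description.
- **Look-alikes:** red at (302,315) and blue at (235,390). These do not fit and stay.

The first to go is the tin at (78,293), gripped along x so the fingers clear the mandrel.

```bash
python3 -c "
from h import *
go([.4105,-.1448,.12],1.551)
for y in(-66,0,66): print(loc(0,y))"
```

```text
turn -0.017 dxyz [ -29.1 -190.4   98.2] t 35.4 F [-1.2 -0.4  0.1] op 0.819 gf 0.0 q6 -0.35
[0.57218009 0.0620132  0.        ]
[0.5735 0.128  0.    ]
[0.57481991 0.1939868  0.        ]
```

Call:
servo_tool(
  commands=[
    [[-6, -40, 10], -0.017, 64],
    [[-6, -45, 20], 0, 64],
    [[-6, -45, 25], 0, 64],
    [[-6, -40, 25], 0, 64],
    [[-5, -20, 18], 0, 64],
    [[0, 0, 0], 0, 64],
    [[0, 0, 0], 0, 64],
  ],
)

```text
time_s: 36.28
eef_pos: [0.4118, -0.1452, 0.1206]
eef_rot: [0.001, 0.715, 0.699, 0.0]
wrist_force: [-0.1, -2.0, -0.1]
opening: 0.751
grasp_force: 0.0
```

```bash
python3 -c "
from h import *
go([.4105,-.1448,.037],1.551)"
```

```text
turn -0.003 dxyz [ 0.4 -1.3 83.6] t 36.27 F [-0.1 -2.  -0.1] op 0.751 gf 0.0 q6 -0.59
```

Call:
servo_tool(
  commands=[
    [[0, -1.3, 25], 0, 64],
    [[0, 0, 30], 0, 64],
    [[0, 0, 20], 0, 64],
    [[0, 0, 8], 0, 64],
    [[0, 0, 0], 0, 64],
    [[0, 0, 0], 0, 36],
    [[0, 0, 0], 0, 36],
    [[0, 0, 0], 0, 36],
    [[0, 0, 0], 0, 36],
  ],
)

```text
time_s: 37.4
eef_pos: [0.4103, -0.1444, 0.038]
eef_rot: [0.001, 0.714, 0.7, 0.0]
wrist_force: [-0.9, 0.3, 6.0]
opening: 0.489
grasp_force: 59.8
```

Call:
servo_tool(
  commands=[
    [[0, 0, -15], 0, 36],
    [[0, 0, -35], 0, 36],
    [[0, 0, -45], 0.14, 36],
    [[0, 0, -50], 0.16, 36],
    [[0, 0, -50], 0.16, 36],
    [[0, 0, -50], 0.16, 36],
    [[0, 0, -45], 0.16, 36],
    [[0, 0, 0], 0.16, 36],
    [[0, 0, 0], 0.16, 36],
    [[0, 0, 0], 0.16, 36],
    [[0, 0, 0], 0.16, 36],
    [[0, 0, 0], 0.151, 36],
    [[0, 0, 0], 0, 36],
  ],
)

```text
time_s: 39.02
eef_pos: [0.409, -0.1437, 0.3275]
eef_rot: [0.0, 1.0, -0.01, 0.001]
wrist_force: [0.1, -0.6, -0.1]
opening: 0.488
grasp_force: 60.8
```

```bash
python3 -c "
from h import *
go(np.r_[loc(0,66)[:2],.32],-.02)"
```

```text
turn 0.000 dxyz [ 159.1 -340.9    7.5] t 39.02 F [ 0.1 -0.6 -0.1] op 0.488 gf 60.8 q6 0.98
```

Call:
servo_tool(
  commands=[
    [[14, -30, 0], 0, 36],
    [[20, -44, 0], 0, 36],
    [[22, -47, 0], 0, 36],
    [[22, -47, 0], 0, 36],
    [[22, -47, 0], 0, 36],
    [[22, -47, 0], 0, 36],
    [[20, -44, 0], 0, 36],
    [[17, -35, 0], 0, 36],
    [[0, 0, 0], 0, 36],
    [[0, 0, 0], 0, 36],
  ],
)

```text
time_s: 40.28
eef_pos: [0.575, 0.1933, 0.3266]
eef_rot: [0.0, 1.0, -0.01, -0.0]
wrist_force: [-0.1, 0.1, -0.5]
opening: 0.486
grasp_force: 61.0
```

```bash
python3 -c "
from h import *
go(np.r_[loc(0,66)[:2],.05],-.02)"
```

```text
turn 0.001 dxyz [-2.000e-01 -6.000e-01  2.766e+02] t 40.27 F [-0.1  0.1 -0.5] op 0.486 gf 61.0 q6 1.72
```

Call:
servo_tool(
  commands=[
    [[0, -0.6, 30], 0, 36],
    [[0, 0, 45], 0, 36],
    [[0, 0, 50], 0, 36],
    [[0, 0, 50], 0, 36],
    [[0, 0, 45], 0, 36],
    [[0, 0, 30], 0, 36],
    [[0, 0, 15], 0, 36],
    [[0, 0, 8], 0, 36],
    [[0, 0, 0], 0, 36],
    [[0, 0, 0], 0, 36],
  ],
)

```text
time_s: 41.52
eef_pos: [0.5768, 0.1893, 0.0547]
eef_rot: [0.003, 1.0, -0.011, 0.001]
wrist_force: [1.8, -18.0, -1.5]
opening: 0.488
grasp_force: 66.7
```

Call:
servo_tool(
  commands=[
    [[0, 3, -4], 0, 36],
    [[0, 3, 0], 0, 36],
    [[0, 0, 0], 0, 36],
  ],
)

```text
time_s: 41.9
eef_pos: [0.5755, 0.1882, 0.0581]
eef_rot: [-0.0, 1.0, -0.011, 0.0]
wrist_force: [0.2, 0.3, 0.1]
opening: 0.482
grasp_force: 66.0
```

```bash
python3 - <<'E'
from h import *
go(np.r_[loc(0,62)[:2],.046],-.02)
c=cam('top');W=cloud(c)
cv2.imwrite('pics/t3.png',cv2.resize(c['color'][100:230,90:260,::-1],(784,600)))
E
```

```text
turn -0.001 dxyz [-0.8 -1.7 12.1] t 41.9 F [0.2 0.3 0.1] op 0.482 gf 66.0 q6 1.71
```

View pics/t3.png

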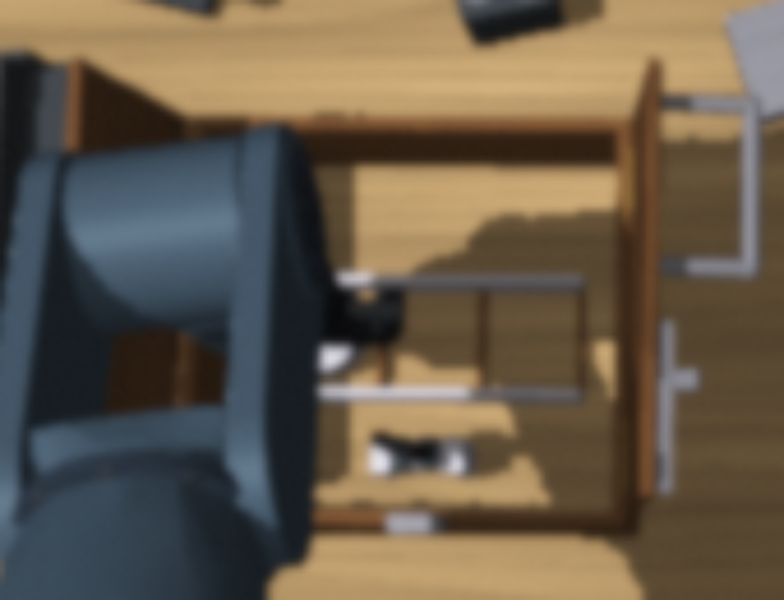

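The tin in the jaw shows at (340,355), with low walls at columns 385, 483 and 582. I'll compute the bay edges from those walls.

```bash
python3 - <<'E'
from h import *
c=dict(np.load('/tmp/top.npz'))
R=np.array([[np.cos(YAW),np.sin(YAW)],[-np.sin(YAW),np.cos(YAW)]])
for u,v,z in((385,345,.018),(483,340,.018),(582,340,.018),(520,283,.038),(520,393,.038)):
    p=ray(c,u/784*170+90-.5,v/600*130+100-.5,z)[:2];print(u,v,p.round(4),(R@(p-L0)*1e3).round(1))
go([0,0,0])
E
```

```text
385 345 [0.5712 0.1568] [-2.9 28.8]
483 340 [0.5738 0.0959] [  0.9 -32.1]
582 340 [0.5732 0.0344] [  1.6 -93.6]
520 283 [0.6058 0.0704] [ 33.4 -57. ]
520 393 [0.538 0.07 ] [-34.4 -58.7]
turn 0.000 dxyz [-571.3  200.5   57.9] t 41.95 F [-0.4 -0.4 -0.7] op 0.484 gf 66.0 q6 1.71
```

Call:
servo_tool(
  commands=[
    [[0, 0, 6], 0, 36],
    [[0, 0, 6], 0, 36],
    [[0, 0, 2], 0, 36],
    [[0, 0, 0], 0, 36],
    [[0, 0, 0], 0, 36],
  ],
)

```text
time_s: 42.58
eef_pos: [0.5766, 0.1862, 0.0441]
eef_rot: [0.001, 1.0, -0.011, 0.001]
wrist_force: [0.9, -12.2, 6.0]
opening: 0.484
grasp_force: 66.9
```

Call:
servo_tool(
  commands=[
    [[0, 2, 0], 0, 36],
    [[0, 0, 0], 0, 48],
    [[0, 0, 0], 0, 52],
    [[0, 0, 0], 0, 52],
  ],
)

```text
time_s: 43.08
eef_pos: [0.5757, 0.1844, 0.0437]
eef_rot: [0.001, 1.0, -0.011, 0.0]
wrist_force: [-1.0, -12.8, 6.1]
opening: 0.608
grasp_force: 0.0
```

Call:
servo_tool(
  commands=[
    [[0, 1, -5], 0, 52],
    [[0, 0, -10], 0, 52],
    [[0, 0, -25], 0, 52],
    [[0, 0, -45], 0, 52],
    [[0, 0, -50], 0, 52],
    [[0, 0, -50], 0, 52],
    [[0, 0, -50], 0, 52],
    [[0, 0, -35], 0, 60],
    [[0, 0, 0], 0, 60],
  ],
)

```text
time_s: 44.2
eef_pos: [0.5766, 0.1863, 0.3181]
eef_rot: [-0.001, 1.0, -0.01, 0.004]
wrist_force: [-0.2, -0.4, -0.7]
opening: 0.701
grasp_force: 0.0
```

```bash
python3 -c "
from h import *
go([.4495,-.226,.32],1.282)"
```

```text
turn -1.302 dxyz [-431.4   -4.4   -1.9] t 44.2 F [-0.2 -0.4 -0.7] op 0.701 gf 0.0 q6 1.71
```

Move toward the touching pair, turning as I go, then stop short to look from above.

Call:
servo_tool(
  commands=[
    [[0, 0, 0], -0.16, 60],
    [[0, 0, 0], -0.17, 60],
    [[0, 0, 0], -0.17, 60],
    [[0, 0, 0], -0.17, 60],
    [[0, 0, 0], -0.17, 60],
    [[0, 0, 0], -0.17, 60],
    [[0, 0, 0], -0.17, 60],
    [[0, 0, 0], -0.122, 60],
    [[-35, 0, 0], 0, 60],
    [[-50, 0, 0], 0, 60],
    [[-50, 0, 0], 0, 60],
    [[-50, 0, 0], 0, 60],
    [[-50, 0, 0], 0, 60],
    [[0, 0, 0], 0, 60],
  ],
)

```text
time_s: 45.95
eef_pos: [0.5069, -0.042, 0.3124]
eef_rot: [-0.001, 0.803, 0.596, -0.001]
wrist_force: [0.2, 0.2, -0.2]
opening: 0.697
grasp_force: 0.0
```

```bash
cat > pair.py <<'E'
from h import *
for n in ('top','side'):
    c=cam(n);W=cloud(c);hsv=cv2.cvtColor(c['color'],cv2.COLOR_RGB2HSV)
    m=((hsv[...,1]<60)&(hsv[...,2]>80)&(W[...,2]>.022)&(W[...,2]<.042)&(W[...,0]<.5)&(W[...,0]>.3)&(W[...,1]<-.1)&(W[...,1]>-.34)).astype(np.uint8)
    m=cv2.morphologyEx(m,cv2.MORPH_OPEN,np.ones((3,3)))
    p=np.array([ray(c,u,v,.03)[:2] for v,u in zip(*np.nonzero(m))],np.float32)
    _,l,ce=cv2.kmeans(p,2,None,(3,50,1e-5),5,cv2.KMEANS_PP_CENTERS);print(n,ce.round(4).tolist(),np.bincount(l.ravel()))
    # plate/bay tin
    g=(W[...,2]>.028)&(W[...,2]<.046)&(abs(W[...,0]-.574)<.027)&(W[...,1]>.15)&(W[...,1]<.23)
    if g.sum(): print('bay2',g.sum(),np.median(W[g],0).round(4),cv2.minEnclosingCircle(W[g][:,:2].astype(np.float32)))
go([.4495,-.226,.12],1.282)
E
python3 pair.py
```

```text
top [[0.4507000148296356, -0.22390000522136688], [0.43779999017715454, -0.26600000262260437]] [194 193]
bay2 193 [0.5731 0.1871 0.0364] ((0.5752922296524048, 0.1869230568408966), 0.022779736667871475)
side [[0.4490000009536743, -0.22630000114440918], [0.4350999891757965, -0.26579999923706055]] [183 178]
bay2 112 [0.5728 0.1869 0.0389] ((0.5757409930229187, 0.18492761254310608), 0.023886151611804962)
turn -0.002 dxyz [-195.3   -2.7  192.7] t 46.05 F [-0.8  1.  -0.4] op 0.699 gf 0.0 q6 -0.02
```

The bay2 tin is upright at (0.575, 0.187), top 36 mm.

Call:
servo_tool(
  commands=[
    [[-30, 0, 10], 0, 60],
    [[-45, 0, 35], 0, 60],
    [[-45, 0, 45], 0, 60],
    [[-45, -1, 45], 0, 60],
    [[-30, -2, 40], 0, 60],
    [[0, 0, 15], 0, 60],
    [[0, 0, 0], 0, 60],
    [[0, 0, 0], 0, 60],
  ],
)

```text
time_s: 47.05
eef_pos: [0.4514, -0.2235, 0.1264]
eef_rot: [0.001, 0.801, 0.598, 0.0]
wrist_force: [0.7, -0.4, -0.2]
opening: 0.705
grasp_force: 0.0
```

```bash
python3 -c "
from h import *
go([.4500,-.2252,.037],1.282)"
```

```text
turn 0.001 dxyz [-2.  -0.8 89.4] t 47.05 F [ 0.7 -0.4 -0.2] op 0.705 gf 0.0 q6 -0.41
```

Call:
servo_tool(
  commands=[
    [[-1, -0.8, 25], 0, 60],
    [[0, 0, 30], 0, 60],
    [[0, 0, 22], 0, 60],
    [[0, 0, 11], 0, 60],
    [[0, 0, 0], 0, 60],
    [[0, 0, 0], 0, 36],
    [[0, 0, 0], 0, 36],
    [[0, 0, 0], 0, 36],
    [[0, 0, 0], 0, 36],
  ],
)

```text
time_s: 48.18
eef_pos: [0.4499, -0.2256, 0.0388]
eef_rot: [0.001, 0.802, 0.598, 0.0]
wrist_force: [-0.2, 2.1, 4.8]
opening: 0.483
grasp_force: 60.0
```

Call:
servo_tool(
  commands=[
    [[0, 0, -15], 0, 36],
    [[0, 0, -35], 0, 36],
    [[0, 0, -45], 0.13, 36],
    [[0, 0, -50], 0.15, 36],
    [[0, 0, -50], 0.15, 36],
    [[0, 0, -50], 0.15, 36],
    [[0, 0, -45], 0.15, 36],
    [[0, 0, 0], 0.072, 36],
    [[0, 0, 0], 0, 36],
  ],
)

```text
time_s: 49.3
eef_pos: [0.4488, -0.225, 0.3288]
eef_rot: [0.001, 0.971, 0.237, 0.001]
wrist_force: [-0.5, 0.2, -0.4]
opening: 0.487
grasp_force: 60.7
```

```bash
python3 -c "
from h import *
go(np.r_[loc(0,-63)[:2]-[0,.001],.32],.48)"
```

```text
turn -0.000 dxyz [ 242.9 -199.3    8.8] t 49.3 F [-0.5  0.2 -0.4] op 0.487 gf 60.7 q6 0.39
```

Call:
servo_tool(
  commands=[
    [[25, -20, 0], 0, 36],
    [[40, -32, 0], 0, 36],
    [[40, -33, 0], 0, 36],
    [[40, -33, 0], 0, 36],
    [[40, -33, 0], 0, 36],
    [[33, -28, 0], 0, 36],
    [[25, -20, 0], 0, 36],
    [[0, 0, 0], 0, 36],
    [[0, 0, 0], 0, 36],
  ],
)

```text
time_s: 50.42
eef_pos: [0.5723, 0.0631, 0.3267]
eef_rot: [0.0, 0.971, 0.238, -0.001]
wrist_force: [-0.0, 0.1, -0.7]
opening: 0.485
grasp_force: 60.8
```

```bash
python3 -c "
from h import *
go(np.r_[loc(0,-63)[:2]-[0,.001],.044],.48)"
```

```text
turn -0.000 dxyz [  0.4  -0.8 282.7] t 50.42 F [-0.   0.1 -0.7] op 0.485 gf 60.8 q6 1.00
```

Call:
servo_tool(
  commands=[
    [[0, 0, 30], 0, 36],
    [[0, 0, 45], 0, 36],
    [[0, 0, 50], 0, 36],
    [[0, 0, 50], 0, 36],
    [[0, 0, 45], 0, 36],
    [[0, 0, 30], 0, 36],
    [[0, 0, 15], 0, 36],
    [[0, 0, 6], 0, 36],
    [[0, 0, 0], 0, 36],
    [[0, 0, 0], 0, 36],
  ],
)

```text
time_s: 51.68
eef_pos: [0.5739, 0.0634, 0.0575]
eef_rot: [0.0, 0.971, 0.237, 0.001]
wrist_force: [0.5, -1.0, -0.6]
opening: 0.483
grasp_force: 60.8
```

```bash
python3 -c "
from h import *
go(np.r_[loc(0,-63)[:2]-[0,.001],.044],.48)"
```

```text
turn -0.001 dxyz [-1.1 -1.3 13.5] t 51.67 F [ 0.5 -1.  -0.6] op 0.483 gf 60.8 q6 1.00
```

Call:
servo_tool(
  commands=[
    [[-1, 1, 5], 0, 36],
    [[0, 0, 5], 0, 36],
    [[0, 0, 3], 0, 36],
    [[0, 0, 0], 0, 36],
    [[0, 0, 0], 0, 36],
  ],
)

```text
time_s: 52.3
eef_pos: [0.5734, 0.0637, 0.0449]
eef_rot: [-0.0, 0.971, 0.238, 0.001]
wrist_force: [-2.6, 8.3, 11.6]
opening: 0.486
grasp_force: 62.3
```

Call:
servo_tool(
  commands=[
    [[0, 0, 0], 0, 48],
    [[0, 0, 0], 0, 52],
    [[0, 0, -2], 0, 52],
    [[0, 0, -10], 0, 52],
    [[0, 0, -25], 0, 52],
    [[0, 0, -45], 0, 52],
    [[0, 0, -50], 0, 52],
    [[0, 0, -50], 0, 52],
    [[0, 0, -50], 0, 52],
    [[0, 0, -45], 0, 60],
    [[0, 0, 0], 0, 60],
  ],
)

```text
time_s: 53.68
eef_pos: [0.5744, 0.062, 0.3251]
eef_rot: [0.002, 0.971, 0.237, 0.004]
wrist_force: [0.2, -0.0, -0.1]
opening: 0.703
grasp_force: 0.0
```

Call:
servo_tool(
  commands=[
    [[-25, 20, 0], 0, 60],
    [[-40, 32, 0], 0, 60],
    [[-40, 33, 0], 0, 60],
    [[-40, 33, 0], 0, 60],
    [[-33, 28, 0], 0, 60],
    [[-15, 12, 0], 0, 60],
    [[0, 0, 0], 0, 60],
  ],
)

```text
time_s: 54.55
eef_pos: [0.4731, -0.1679, 0.319]
eef_rot: [-0.001, 0.972, 0.236, -0.001]
wrist_force: [0.4, 0.0, 0.1]
opening: 0.704
grasp_force: 0.0
```

```bash
python3 - <<'E'
from h import *
for n in ('top','side'):
    c=cam(n);W=cloud(c);hsv=cv2.cvtColor(c['color'],cv2.COLOR_RGB2HSV)
    m=((hsv[...,1]<60)&(hsv[...,2]>80)&(W[...,2]>.022)&(W[...,2]<.042)&(W[...,0]<.5)&(W[...,0]>.3)&(W[...,1]<-.1)&(W[...,1]>-.34)).astype(np.uint8)
    m=cv2.morphologyEx(m,cv2.MORPH_OPEN,np.ones((3,3)))
    k,l,s,ce=cv2.connectedComponentsWithStats(m)
    for i in range(1,k):
        if s[i,4]>40: print(n,'tin',s[i],ray(c,*ce[i],.03)[:2].round(4))
    g=(W[...,2]>.026)&(W[...,2]<.046)&(abs(W[...,0]-.574)<.027)&(W[...,1]>.02)&(W[...,1]<.11)
    print('bay0',g.sum(),np.median(W[g],0).round(4))
go([.4365,-.2662,.12],1.282)
E
```

```text
top tin [320 216  11  12  91] [ 0.4315 -0.2734]
bay0 190 [0.5716 0.0657 0.0358]
side tin [310 229  16  14 188] [ 0.4369 -0.2675]
bay0 138 [0.573  0.0625 0.0381]
turn -0.803 dxyz [-106.2   -7.3  199.4] t 54.65 F [-0.5  0.1 -0.1] op 0.703 gf 0.0 q6 0.52
```

Bay0 tin is upright, top 36 mm. The last tin is at (0.437, -0.266) and free-standing, so I keep this heading.

```bash
python3 -c "
from h import *
go([.4372,-.2662,.12])"
```

```text
turn 0.000 dxyz [-78.4  71.7 199.4] t 54.65 F [-0.5  0.1 -0.1] op 0.703 gf 0.0 q6 0.52
```

Call:
servo_tool(
  commands=[
    [[-20, 18, 20], 0, 60],
    [[-29, 27, 45], 0, 60],
    [[-29, 27, 50], 0, 60],
    [[0, 0, 45], 0, 60],
    [[0, 0, 30], 0, 60],
    [[0, 0, 10], 0, 60],
    [[0, 0, 0], 0, 60],
    [[0, 0, 0], 0, 60],
  ],
)

```text
time_s: 55.65
eef_pos: [0.4392, -0.2665, 0.1227]
eef_rot: [0.001, 0.971, 0.238, 0.001]
wrist_force: [0.3, -0.5, 0.2]
opening: 0.704
grasp_force: 0.0
```

```bash
python3 -c "
from h import *
go([.4372,-.2662,.037],.48)"
```

```text
turn -0.000 dxyz [-1.7 -1.2 85.7] t 55.65 F [ 0.3 -0.5  0.2] op 0.704 gf 0.0 q6 0.31
```

Call:
servo_tool(
  commands=[
    [[-1.7, -1.2, 25], 0, 60],
    [[0, 0, 30], 0, 60],
    [[0, 0, 20], 0, 60],
    [[0, 0, 10], 0, 60],
    [[0, 0, 0], 0, 60],
    [[0, 0, 0], 0, 36],
    [[0, 0, 0], 0, 36],
    [[0, 0, 0], 0, 36],
    [[0, 0, 0], 0, 36],
  ],
)

```text
time_s: 56.78
eef_pos: [0.437, -0.2666, 0.0378]
eef_rot: [0.001, 0.971, 0.237, 0.001]
wrist_force: [-0.4, 1.0, 5.5]
opening: 0.49
grasp_force: 60.1
```

Call:
servo_tool(
  commands=[
    [[0, 0, -15], 0, 36],
    [[0, 0, -35], 0, 36],
    [[0, 0, -45], 0, 36],
    [[0, 0, -50], 0, 36],
    [[0, 0, -50], 0, 36],
    [[0, 0, -50], 0, 36],
    [[0, 0, -45], 0, 36],
    [[0, 0, 0], 0, 36],
  ],
)

```text
time_s: 57.78
eef_pos: [0.4374, -0.2669, 0.332]
eef_rot: [0.004, 0.971, 0.237, 0.003]
wrist_force: [-0.1, -0.9, -1.3]
opening: 0.488
grasp_force: 60.9
```

```bash
python3 -c "
from h import *
go(np.r_[loc(0,-2)[:2],.32],.48)"
```

```text
turn -0.001 dxyz [ 302.2 -285.7   12. ] t 57.77 F [-0.1 -0.9 -1.3] op 0.488 gf 60.9 q6 0.31
```

Call:
servo_tool(
  commands=[
    [[25, -22, 0], 0, 36],
    [[38, -36, 0], 0, 36],
    [[40, -38, 0], 0, 36],
    [[40, -38, 0], 0, 36],
    [[40, -38, 0], 0, 36],
    [[40, -38, 0], 0, 36],
    [[38, -37, 0], 0, 36],
    [[25, -24, 0], 0, 36],
    [[16, -15, 0], 0, 36],
    [[0, 0, 0], 0, 36],
    [[0, 0, 0], 0, 36],
  ],
)

```text
time_s: 59.15
eef_pos: [0.572, 0.1263, 0.3259]
eef_rot: [0.0, 0.972, 0.237, -0.0]
wrist_force: [0.8, 0.1, -0.5]
opening: 0.489
grasp_force: 60.9
```

```bash
python3 -c "
from h import *
go(np.r_[loc(0,-2)[:2],.0575],.48)"
```

```text
turn -0.002 dxyz [  1.1   0.9 268.4] t 59.15 F [ 0.8  0.1 -0.5] op 0.489 gf 60.9 q6 1.11
```

Call:
servo_tool(
  commands=[
    [[0, 0, 30], 0, 36],
    [[0, 0, 45], 0, 36],
    [[0, 0, 50], 0, 36],
    [[0, 0, 50], 0, 36],
    [[0, 0, 40], 0, 36],
    [[0, 0, 25], 0, 36],
    [[0, 0, 20], 0, 36],
    [[0, 0, 10], 0, 36],
    [[0, 0, 0], 0, 36],
    [[0, 0, 0], 0, 36],
  ],
)

```text
time_s: 60.4
eef_pos: [0.5732, 0.1272, 0.0573]
eef_rot: [0.0, 0.971, 0.237, 0.001]
wrist_force: [0.3, 0.3, -0.1]
opening: 0.491
grasp_force: 60.9
```

```bash
python3 -c "
from h import *
go(np.r_[loc(0,-2)[:2],.0445],.48)"
```

```text
turn -0.001 dxyz [-0.4  1.1 12.8] t 60.4 F [ 0.3  0.3 -0.1] op 0.491 gf 60.9 q6 1.11
```

Call:
servo_tool(
  commands=[
    [[0, 1, 5], 0, 36],
    [[0, 0, 5], 0, 36],
    [[0, 0, 2.5], 0, 36],
    [[0, 0, 0], 0, 36],
    [[0, 0, 0], 0, 36],
  ],
)

```text
time_s: 61.02
eef_pos: [0.5726, 0.1264, 0.0439]
eef_rot: [-0.0, 0.971, 0.237, -0.0]
wrist_force: [-3.2, -0.6, 5.8]
opening: 0.487
grasp_force: 61.3
```

Tin is on the floor. Release, withdraw and look at everything.

Call:
servo_tool(
  commands=[
    [[0, 0, 0], 0, 47],
    [[0, 0, 0], 0, 50],
    [[0, 0, -2], 0, 50],
    [[0, 0, -10], 0, 50],
    [[0, 0, -25], 0, 50],
    [[0, 0, -45], 0, 50],
    [[0, 0, -50], 0, 50],
    [[0, 0, -50], 0, 50],
    [[0, 0, -50], 0, 50],
    [[0, 0, -50], 0, 60],
    [[0, 0, 0], 0, 60],
  ],
)

```text
time_s: 62.4
eef_pos: [0.575, 0.1264, 0.3322]
eef_rot: [0.001, 0.971, 0.237, 0.005]
wrist_force: [0.7, 0.1, -0.1]
opening: 0.699
grasp_force: 0.0
```

Call:
servo_tool(
  commands=[
    [[-25, 25, 0], 0, 60],
    [[-35, 40, 0], 0, 60],
    [[-35, 40, 0], 0, 60],
    [[-35, 40, 0], 0, 60],
    [[-30, 40, 0], 0, 60],
    [[-20, 40, 0], 0, 60],
    [[-20, 40, 0], 0, 60],
    [[-15, 40, 0], 0, 60],
    [[-10, 30, 0], 0, 60],
    [[0, 0, 0], 0, 60],
  ],
)

```text
time_s: 63.65
eef_pos: [0.5268, -0.2764, 0.3243]
eef_rot: [-0.001, 0.972, 0.236, -0.001]
wrist_force: [-0.5, 0.3, -0.1]
opening: 0.703
grasp_force: 0.0
```

```bash
python3 - <<'E'
from h import *
a=cam('top');b=cam('side');obs()
W=cloud(a);hsv=cv2.cvtColor(a['color'],cv2.COLOR_RGB2HSV)
for n,y in(('bay0',.065),('bay1',.126),('bay2',.187)):
    g=(W[...,2]>.026)&(W[...,2]<.046)&(abs(W[...,0]-.574)<.027)&(abs(W[...,1]-y)<.03)
    p=W[g];print(n,len(p),np.median(p,0).round(4),p[:,2].std().round(4))
I=np.hstack([cv2.resize(a['color'][100:260,80:400,::-1],(800,400))]);J=cv2.resize(b['color'][90:270,60:420,::-1],(400,200))
cv2.imwrite('pics/end.png',np.vstack([I,np.hstack([J,cv2.resize(a['color'][130:220,120:300,::-1],(400,200))])]))
E
```

```text
{'time_s': 63.75, 'eef_pos': [0.527, -0.274, 0.325], 'eef_rot': [-0.001, 0.972, 0.237, -0.0], 'wrist_force': [-0.485, 0.054, -0.103], 'opening': 0.705, 'grasp_force': 0.0, 'q': [-0.68, 0.174, 1.47, 0.0, 1.499, 0.413]}
bay0 189 [0.5713 0.0657 0.036 ] 0.003
bay1 188 [0.5719 0.1277 0.0358] 0.003
bay2 195 [0.5729 0.1873 0.0356] 0.0028
```

View pics/end.png

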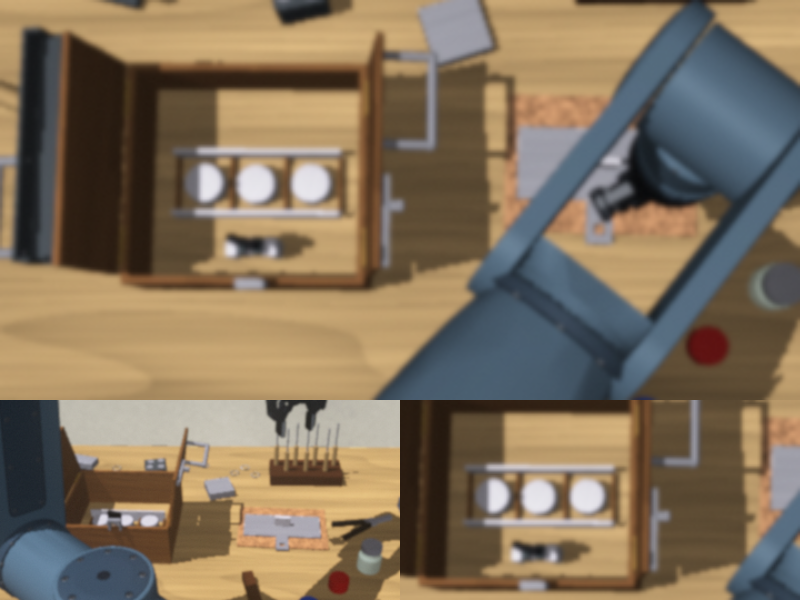

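The three tins stand in their own compartments at (205,183), (257,183) and (311,183). Both leaves are open, the knob is twisted and up at (252,247), and the plate is flat on the mat. Handing in.

```bash
python3 -c "
from bench import ctrl
print(ctrl.hand_in())"
```

```text
the job is handed in; nothing more can be done
None
```

The job is done and handed in at about 64 s: all three tins found on the bench stand upright in separate compartments, both leaves are open, the plunger is latched up, and the plate lies flat in the middle of the cork mat.

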